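# Comb the plant sticks into rows and stake the hall planter

## Task

The wooden plant sticks for the hall planter lie askew on the dark rubber mat. Pick up the hand rake and, moving the short sticks with the rake only, comb all four sticks into separate parallel rows along the long sides of the mat, then lay the rake back in its rest the way it lay. Then take the longest stick and thread it through all three loops of the stakes in the planter, so that it sticks out at both ends and stays there; leave the three short sticks in their rows and everything else on the console where it stands.

Things in the scene. Friction and masses are not known exactly. Their poses are not given: they have to be found in the camera images.
- mat: Dark rubber work mat, fixed, 210 mm (its x) by 290 mm (its y, the long side) and 3 mm thick; origin at the centre of its underside on the console top, z up. The rows have to run along its y. The sticks lie on it.
- stick_long_mid (a point): The longest plant stick: pale hardwood, 200 mm long, 14 mm square, both ends tapered over the last 11 mm, about 27 g. Point on its axis at mid length; x runs along the stick. The four sticks lie side by side in any order, each within 0.6 rad of the mat's y, with their +x towards its +y, about 40 mm apart at mid length, none crossing.
- stick_a_mid (a point): Short plant stick: pale hardwood, 120 mm long, 14 mm square, ends tapered in the same way, about 16 g. Point on its axis at mid length, x along the stick.
- stick_b_mid (a point): Another short plant stick, the same as a. Point at mid length on the axis, x along the stick.
- stick_c_mid (a point): The third short plant stick, the same as a. Point at mid length on the axis, x along the stick.
- rake_grip (a point): Hand rake, 181 mm long, 0.18 kg. This point: middle of the handle's grip, 45 mm above the tine tips, 10 mm behind the centre of mass; x along the handle to the head, z up when the tines point down. Wooden handle 22 mm wide, 24 mm high, from 85 mm behind this point to 35 mm ahead of it. At first it stands on its tine tips with the rear of the handle in the rest.
- rake_head (a point): Middle of the rake's head at the level of the tine tips, 90 mm ahead of rake_grip, same axes. The head is a cross bar 176 mm wide whose underside is 39 mm above the tips; from it hang five straight round tines of 8 mm diameter, 40 mm apart (at y = -80, -40, 0, 40, 80 mm), so that its four gaps can take one stick each.
- rest_spot (a point): Where rake_grip lies when the rake is home in its rest, with the same axes: 45 mm above the console top. The rest itself is a fixed steel saddle under the rear of the handle, 60 mm behind this point (its -x), a notch 34 mm wide, 14 mm long, whose floor is 33 mm and whose horns are 45 mm above the console top.
- planter: White planter trough, fixed, 105 mm (its x) by 210 mm (its y) by 90 mm high; origin at the centre of its underside on the console top. Three steel loop stakes stand in a line along its y; leaves stay below the loops and give way.
- loop1 (a point): Centre of the round loop on the first stake (the one nearest the mat), 165 mm above the console top: inside diameter 28 mm, wire 4 mm thick, its opening faces along the planter's y.
- loop2 (a point): Centre of the middle loop, 45 mm on from loop1 along the planter's +y, same size and height.
- loop3 (a point): Centre of the far loop, 45 mm on from loop2 along the planter's +y, same size and height. Beyond it nothing is in the way.
- key_dish: Bystander: white ceramic key dish with keys, 116 mm across, 26 mm high, behind the mat to one side. Origin under its centre.
- knocker: Bystander: bronze door knocker figurine on a plinth, 118 mm high, behind the mat to the other side. Origin under its centre.
- power_bank: Bystander: grey rubber power bank, 70 x 140 x 16 mm. Origin under its centre.
- coin: Bystander: silver coin, 31 mm across, 4 mm thick. Origin under its centre.
- mister: Bystander: amber plant mister bottle, 68 mm across, 150 mm high, behind the planter. Origin under its centre.
- clay_pot: Bystander: small empty clay pot, 74 mm across, 66 mm high. Origin under its centre.
Things that resemble listed ones, but are neither listed nor needed, are in the scene too. Leave any red look-alike of the part that bears stick_long_mid alone.

How it is judged:
By the outcome, as a careful person would: the job done as asked, in the order asked, and still so for the second after the job is handed in, with the robot touching nothing.
It also fails if it takes over 70 s, if anything falls off the work surface, if the arm or the gripper's body presses on something with over 40 N, if the wrist force passes 120 N, or if a joint passes its speed limit or range.

## Robot

A 6-joint arm with a two-finger parallel gripper is mounted at the origin on the work surface. World frame = base frame: x ahead of the robot, y to its left, z up, the work surface at z = 0. Lengths are in mm, angles in rad, forces in N, time in s.
With the tool pointing down it reaches from about 400 to 925 mm from the base axis. Payload 12.5 kg.
Tool frame: the origin (TCP) lies at the very end of the fingers, on their centre line; the grasp point (between the pads) lies 19 mm behind it (env.tcp_to_grasp is the distance from the TCP to the grasp point, in mm); z points along the fingers, x is the direction in which the jaws open and shut, and the axes are right-handed (so a half turn about z gives the same grasp; the last joint's range is limited). The gripper opens to 95 mm and grips with 3 to 60 N. Pads are 20 mm wide; open, the fingers measure 119 mm over their backs; the gripper's body (75 mm by 180 mm) begins 59 mm behind the grasp point.
Start: joints at [-1.335, 0.491, 1.559, -0, 1.092, -0.106], TCP at [209.513, -588.856, 214.661] pointing down, gripper open.
Joint ranges: [-3.1, 3.1], [-0.84, 2.19], [0.05, 2.79], [-1.13, 4.28], [0.06, 2.93], [-2.69, 2.69]. Speed limits (rad/s): [2.22, 2.22, 2.79, 3.14, 3.14, 3.14].

## Interface

Orientations are given as [roll, pitch, yaw] about the fixed x, y, z axes, in that order (R = Rz(yaw) Ry(pitch) Rx(roll)).
In Python, from cell import env, vision, job gives the robot as it stands.
- The arm moves only by the shell command python3 -m pendant 'ROWS' [OPENING]. ROWS is JSON, a list of rows, each a list of 4 numbers: the shift along the tool's x, y, z in mm, then the turn about the tool's z in degrees. In form: [[tx, ty, tz, turn], ...]. A call has 1 to 8 rows; each row is the pose to reach, as a shift and turn from the pose measured when the call began, along the tool's axes at that moment; what a row does not reach only later rows make up. A row lasts 1/8 s, in which the tool goes at most 62.5 mm and 10.7 degrees, less where a joint would pass 70% of its speed; a pose out of reach is approached as far as the arm can. A call with a gripper value outside its range is refused whole. OPENING is the closure, from 0 (fully open) to 1 (shut), set as the call begins (- or left out, the last holds). The fingers move at their own pace and stop on an object; the grip force is fixed at half the most. Time passes only in rows, so rows that repeat a pose let the fingers close. It gives the time, the measured TCP pose, the force and the opening at its end, in the units of the state.
- env.state(): the state, without advancing time (a new reading comes with each control period).
- vision.read_camera(name): name is "side" or "top"; returns a dict with "pixels" (384x512x3 uint8, red, green, blue), "intrinsics" (3x3 intrinsics, pixels), "R" (3x3) and "t" (3): a world point X has camera coordinates R X + t. Camera axes: x right, y down, z forward; pixel columns grow to the right and rows downward; lengths in mm; the calibration is good to about 2 mm. A picture is of the moment at which its call begins. There is no depth.
- job.job_done(): hands the job in, once; it reports no verdict.
Trained networks look in a picture, given as the dict that the camera call returned (one of the last four; its "shot" number tells which), for a name from the list of things; names that differ only in an ending like _2 or _b are one class to them, and where a whole thing is asked for, a point or a joint stands for the part that bears it (a point fixed in the world has none). Each returns a list of dicts, best first, with "confidence" (0 to 1); they miss things now and then, are a little off and sometimes report something else, mostly with a low value. They report only what shows in the picture. A call takes as long as a camera call. They do not tell look-alikes from the thing itself.
- vision.find_in(picture, query): "at" ([x, y, z] in mm, in the coordinates of the camera as it stood for that picture, good to about 4 mm: the middle of the surface that is visible of it).
- vision.regions_of(picture, query): "pixels" (384x512 bool, what is visible of it).
The state is a dict: "t": time; "joints": joint angles; "qvel": joint speeds; "tau": joint torques, N m; "eef_pos": TCP position; "tcp_rot": TCP orientation; "ft_force": force on the tool from outside, world axes, zero at the start; "moment": the same for the moment, N m; "opening": opening from 0.0 (shut) to 1.0 (fully open).
Only numpy, scipy, OpenCV 4.12 (cv2) and the standard library are available. Lean on these libraries where they do the work, as an engineer would, in place of code of your own. Each camera call takes 0.05 s, during which the arm holds its last target.

## Working session

There is one attempt and no reset: what is moved stays moved. The work goes in short steps, Python scripts to look and compute and a shell command to move; the robot and the scene stay as the last step left them, time stands still between calls to the robot, and variables do not carry over. Pictures are saved under pics/ and viewed, and the job is handed in when it is done.

```bash
ls -la; mkdir -p pics; python3 - <<'E'
from cell import env, vision, job
import cv2
s=env.state(); print(s)
for n in("top","side"):
    p=vision.read_camera(n); cv2.imwrite(f"pics/{n}0.png",cv2.resize(p["pixels"][:,:,::-1],(800,600)))
    print(n,p["intrinsics"],p["R"],p["t"])
E
```

```text
total 12
drwxr-xr-x  3 agent agent 4096 Dec  7 05:11 .
drwxr-xr-x 23 root  root  4096 Dec  7 05:11 ..
drwxr-xr-x  2 agent agent 4096 Dec  7 05:11 pics
{'t': 0.0, 'joints': array([-1.33462660e+00,  4.91571938e-01,  1.55944862e+00, -1.42843945e-05,
        1.09169440e+00, -1.05621166e-01]), 'qvel': array([-0.00072337,  0.00011649, -0.00243597, -0.00099401,  0.00303897,
        0.00070974]), 'tau': array([-2.48576362e-03, -6.12656736e+01, -2.58184290e+01,  6.91674650e-02,
        4.83084668e-02, -9.11652569e-05]), 'eef_pos': array([ 209.43300909, -588.60856458,  214.05434434]), 'tcp_rot': array([-3.14148693e+00,  1.11738005e-03, -1.22899878e+00]), 'ft_force': array([ 0.65505241, -1.03766534, -0.12145423]), 'moment': array([-0.01651426, -0.02625155,  0.04043742]), 'opening': 1.0021151401694832}
top [[391.88253504   0.         255.1250551 ]
 [  0.         391.88253504 193.90254069]
 [  0.           0.           1.        ]] [[-0.00952816 -0.99993877 -0.00562789]
 [-0.99904215  0.00975969 -0.04265603]
 [ 0.04270835  0.00521606 -0.99907397]] [  -7.7503978   479.97644596 1091.15491363]
side [[394.30723484   0.         258.75949694]
 [  0.         394.30723484 194.93894259]
 [  0.           0.           1.        ]] [[ 0.9187074  -0.39472816 -0.0128991 ]
 [-0.25321248 -0.56364426 -0.7862497 ]
 [ 0.30308439  0.72559963 -0.61777425]] [-435.84011272  214.30206572 1061.53614781]
```

View pics/top0.png

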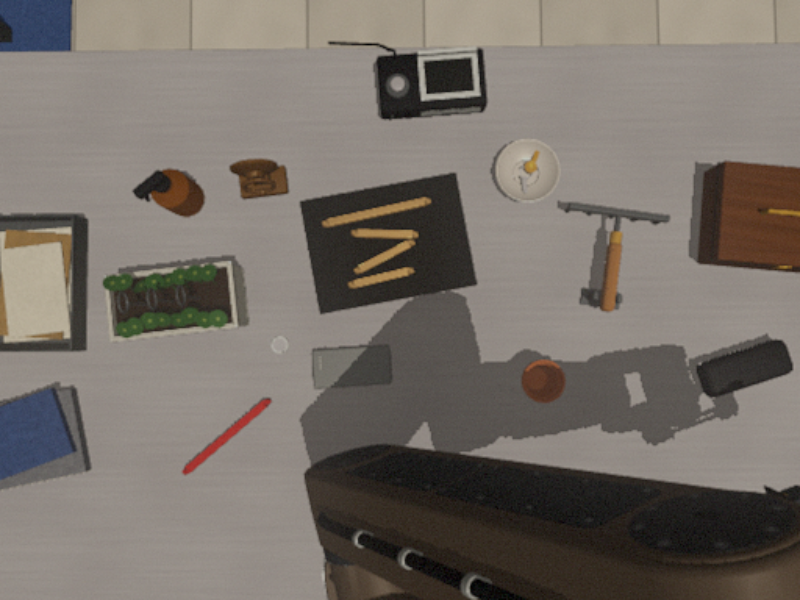

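View pics/side0.png

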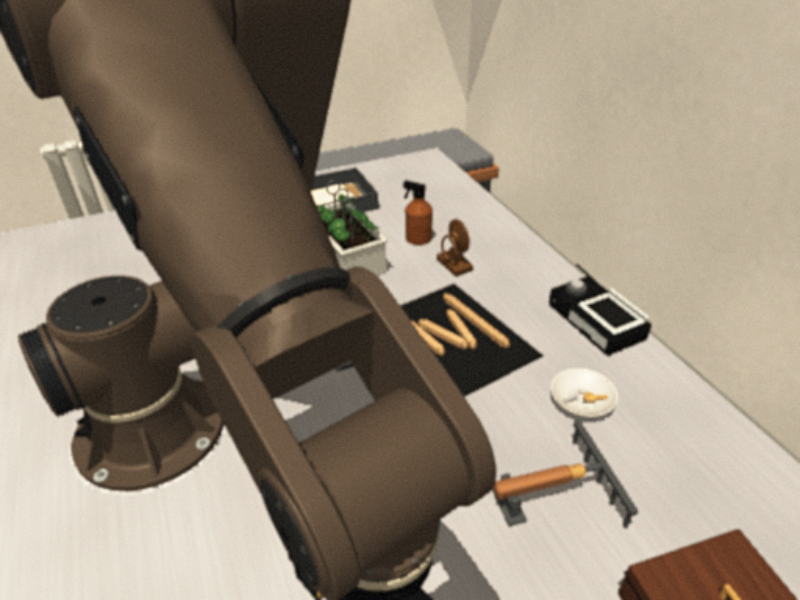

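Top view (800x600): the mat is at about (390,243), with the long stick (377,212) and three short ones at (385,234), (385,256) and (380,277). The rake is at (612,250), the planter at (175,300), and a red look-alike stick at (227,437). The long pale stick on the mat fits stick_long_mid; the red one off the mat does not.

```bash
cat > h.py <<'E'
from cell import env, vision, job
import numpy as np, cv2
def ray(p,u,v):
    K,R,t=map(np.asarray,(p["intrinsics"],p["R"],p["t"]))
    c=-R.T@t; d=R.T@np.linalg.solve(K,np.array([u,v,1.])); return c,d
def atz(p,u,v,z):
    c,d=ray(p,u,v); return c+d*(z-c[2])/d[2]
def proj(p,X):
    K,R,t=map(np.asarray,(p["intrinsics"],p["R"],p["t"]))
    x=K@(R@np.asarray(X,float)+t); return x[:2]/x[2]
def w(p,at):
    return np.asarray(p["R"]).T@(np.asarray(at)-p["t"])
def crop(p,u0,v0,u1,v1,name,s=4):
    im=p["pixels"][v0:v1,u0:u1,::-1]
    cv2.imwrite("pics/"+name,cv2.resize(im,None,fx=s,fy=s,interpolation=cv2.INTER_CUBIC))
E
python3 - <<'E'
from h import *
p=vision.read_camera("top")
np.set_printoptions(precision=1,suppress=True)
for q in ["mat","stick_long_mid","stick_a_mid","rake_grip","rake_head","rest_spot","planter","loop1","loop2","loop3","coin","key_dish","knocker","mister"]:
    for r in vision.find_in(p,q)[:5]:
        X=w(p,r["at"]); print(q,round(r["confidence"],2),X,proj(p,X))
for q in ["stick_long_mid","mat","rake_grip","planter"]:
    for r in vision.regions_of(p,q)[:6]:
        m=r["pixels"].astype(np.uint8); 
        cs,_=cv2.findContours(m,0,2); c=max(cs,key=cv2.contourArea)
        z={"mat":3,"stick_long_mid":14,"planter":90,"rake_grip":50}[q]
        b=cv2.boxPoints(cv2.minAreaRect(c)); print(q,round(r["confidence"],2),m.sum(),[list(np.round(atz(p,u,v,z)[:2])) for u,v in b])
crop(p,185,100,310,205,"mat1.png",6)
crop(p,340,115,440,205,"rake1.png",6)
crop(p,60,155,165,225,"pl1.png",7)
E
```

```text
mat 0.74 [ 588.4 -384.6   55.6] [392.4 151.7]
mat 0.68 [661.3 357.5  93.2] [113.3 124.8]
mat 0.66 [590.3   1.2   2.7] [250.  155.2]
stick_long_mid 0.88 [251.2 294.4  14.5] [145.5 277.1]
stick_long_mid 0.71 [645.7  27.6  19.5] [240.3 134.8]
stick_long_mid 0.37 [371.5  70.8  17.4] [225.6 233. ]
stick_long_mid 0.17 [589.3   2.6   2.5] [249.5 155.6]
stick_a_mid 0.69 [568.1  11.9  17. ] [246.1 162.4]
rake_grip 0.75 [ 589.5 -380.5   52.4] [390.5 151.5]
rake_grip 0.38 [699.2 222.3  45.2] [168.9 114.5]
rake_head 0.66 [ 586.4 -386.2   51.1] [392.5 152.7]
rake_head 0.27 [484.1 360.4  93.4] [111.8 192.3]
rest_spot 0.51 [ 340.3 -261.9   46.5] [348.  244.1]
rest_spot 0.44 [ 486.9 -353.     7.6] [376.2 190.3]
planter 0.94 [486.  358.5  96.2] [112.1 191.5]
planter 0.68 [526.8  16.7  19.1] [244.5 177.1]
loop1 0.6 [485.7 359.8  92.9] [112.1 191.7]
loop2 0.6 [485.7 359.8  92.9] [112.1 191.7]
loop3 0.6 [485.7 359.8  92.9] [112.1 191.7]
coin 0.45 [412.4 203.3  11.6] [178.4 218.7]
key_dish 0.9 [ 721.  -247.    22.2] [338. 107.]
knocker 0.6 [698.  220.8  45.1] [169.5 114.9]
mister 0.73 [662.4 361.8  90.2]
[... 405 characters left out ...]
oat64(673.0), np.float64(168.0)], [np.float64(723.0), np.float64(-123.0)], [np.float64(511.0), np.float64(-158.0)], [np.float64(462.0), np.float64(131.0)]]
rake_grip 0.91 959 [[np.float64(478.0), np.float64(-277.0)], [np.float64(657.0), np.float64(-308.0)], [np.float64(628.0), np.float64(-483.0)], [np.float64(449.0), np.float64(-451.0)]]
planter 0.71 3809 [[np.float64(530.0), np.float64(484.0)], [np.float64(555.0), np.float64(250.0)], [np.float64(442.0), np.float64(237.0)], [np.float64(417.0), np.float64(470.0)]]
planter 0.46 618 [[np.float64(371.0), np.float64(-210.0)], [np.float64(387.0), np.float64(-279.0)], [np.float64(319.0), np.float64(-295.0)], [np.float64(302.0), np.float64(-226.0)]]
```

View pics/mat1.png

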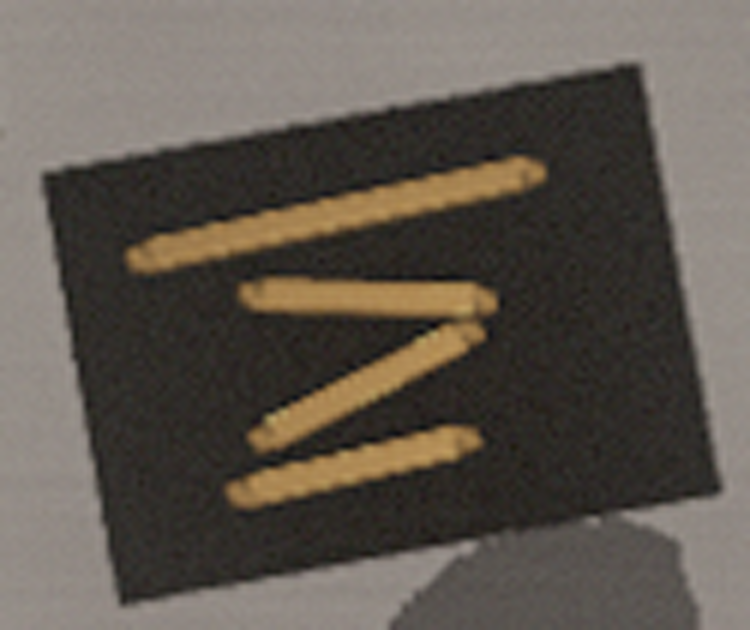

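View pics/rake1.png

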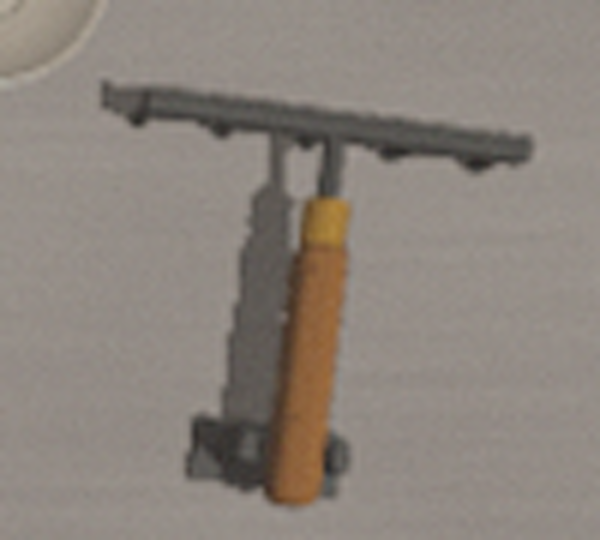

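View pics/pl1.png

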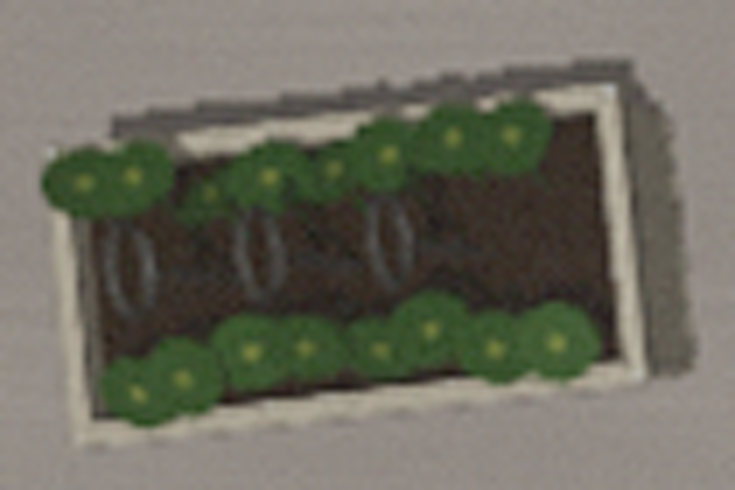

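```bash
cat >> h.py <<'E'
def wood(p):
    hsv=cv2.cvtColor(p["pixels"],cv2.COLOR_RGB2HSV)
    return ((hsv[...,0]>8)&(hsv[...,0]<26)&(hsv[...,1]>80)&(hsv[...,2]>90)).astype(np.uint8)
def sticks(p,M0=None,yaw=None,z=10,box=(190,105,310,205)):
    m=wood(p); k=np.zeros_like(m); k[box[1]:box[3],box[0]:box[2]]=1; m*=k
    n,l,st,ce=cv2.connectedComponentsWithStats(m)
    out=[]
    for i in range(1,n):
        if st[i,4]<40: continue
        v,u=np.nonzero(l==i)
        P=np.array([atz(p,a,b,z)[:2] for a,b in zip(u,v)])
        c=P.mean(0); U,S,Vt=np.linalg.svd(P-c,full_matrices=False); d=Vt[0]
        if d[1]<0:d=-d
        s=(P-c)@d; c=c+d*(s.max()+s.min())/2
        o=dict(c=c,ang=np.degrees(np.arctan2(d[1],d[0])),L=np.ptp(s),n=len(u))
        out.append(o)
    return out
def matc(p):
    im=p["pixels"].max(2)
    return (im<60)
E
python3 - <<'E'
from h import *
np.set_printoptions(precision=1,suppress=True)
p=vision.read_camera("top")
# mat by dark threshold
r=max((x for x in vision.regions_of(p,"mat")),key=lambda x:x["pixels"].sum())
m=r["pixels"].astype(np.uint8)
c=max(cv2.findContours(m,0,1)[0],key=cv2.contourArea)
P=np.array([atz(p,u,v,3)[:2] for u,v in c[:,0]],np.float32)
(cx,cy),(a,b),an=cv2.minAreaRect(P); print("mat",cx,cy,a,b,an)
c=cv2.convexHull(c)
yaw=None
(cx,cy),(a,b),an=cv2.minAreaRect(P)
B=cv2.boxPoints(((cx,cy),(a,b),an)); print(B)
e=max(((B[(i+1)%4]-B[i]) for i in range(4)),key=lambda e:(np.linalg.norm(e)>250)*e[1])
yaw=np.arctan2(e[1],e[0])-np.pi/2; print("yaw",np.degrees(yaw))
R=np.array([[np.cos(yaw),-np.sin(yaw)],[np.sin(yaw),np.cos(yaw)]])
for s in sticks(p): print(s["c"],s["ang"],s["L"],s["n"],"mat:",R.T@(s["c"]-[cx,cy]), s["ang"]-90-np.degrees(yaw))
# rake handle (orange) 
hsv=cv2.cvtColor(p["pixels"],cv2.COLOR_RGB2HSV)
m=((hsv[...,0]<26)&(hsv[...,1]>110)&(hsv[...,2]>90)).astype(np.uint8); k=np.zeros_like(m); k[140:205,375:410]=1; m*=k
v,u=np.nonzero(m); P=np.array([atz(p,a,b,55)[:2] for a,b in zip(u,v)]); c=P.mean(0); d=np.linalg.svd(P-c,full_matrices=False)[2][0]; d*=np.sign(d[0]); s=(P-c)@d
print("handle",c,np.degrees(np.arctan2(d[1],d[0])),c+d*s.min(),c+d*s.max(),np.ptp(s))
# bar: ends in crop rake1 (100,95),(532,150) /6+(340,115)
for a in [(103,97),(530,150)]: print("bar",atz(p,340+a[0]/6,115+a[1]/6,47))
# loops
for a in [(131,268),(260,253),(390,240)]: print("loop",atz(p,60+a[0]/7,155+a[1]/7,165))
for a in [(80,440),(645,378),(618,88),(50,150)]: print("plc",atz(p,60+a[0]/7,155+a[1]/7,90))
E
```

```text
mat 592.0895385742188 6.1973876953125 211.1957550048828 290.809814453125 9.990080833435059
[[ 462.9  131.1]
 [ 513.3 -155.3]
 [ 721.3 -118.7]
 [ 670.9  167.7]]
yaw 9.990073
[646.5  27.3] 101.90007898767117 200.4232395722991 405 mat: [57.3 11.3] 1.9100057836306377
[584.9  15.7] 111.61971505287376 132.72051601420225 476 mat: [-5.4 10.6] 11.62964184883323
[527.3  20.1] 102.97420642408821 119.51012087486737 237 mat: [-61.4  24.9] 2.9841332200476813
handle [ 529.6 -380.9] -7.753319081114756 [ 462.5 -371.7] [ 599.1 -390.3] 137.82362454406058
bar [ 647.1 -292.9   47. ]
bar [ 620.7 -486.1   47. ]
loop [478.9 414.  165. ]
loop [483.7 369.3 165. ]
loop [487.7 324.2 165. ]
plc [418.6 466.6  90. ]
plc [439.7 256.   90. ]
plc [548.2 266.3  90. ]
plc [527.1 479.   90. ]
```

```bash
python3 - <<'E'
from h import *
np.set_printoptions(precision=1,suppress=True)
p=vision.read_camera("top")
f=lambda a,z:atz(p,340+a[0]/6,115+a[1]/6,z)
for a in [(135,122),(220,132),(305,142),(390,153),(475,165)]: print(f(a,2))
# model overlay of rake for hypotheses
def model(gx,gy,yaw):
    y=np.radians(yaw);R=np.array([[np.cos(y),-np.sin(y),0],[np.sin(y),np.cos(y),0],[0,0,1]])
    T=lambda q:R@np.array(q,float)+[gx,gy,45]
    L=[]
    for z in(-12,12):
        c=[(-85,-11,z),(35,-11,z),(35,11,z),(-85,11,z)]
        L+= [(c[i],c[(i+1)%4]) for i in range(4)]
    for yy in(-80,-40,0,40,80): L.append(((90,yy,-45),(90,yy,-6)))
    c=[(86,-88,-6),(94,-88,-6),(94,88,-6),(86,88,-6)]; L+=[(c[i],c[(i+1)%4]) for i in range(4)]
    return [(T(a),T(b)) for a,b in L]
s=8
im=cv2.resize(p["pixels"][115:205,340:440,::-1],None,fx=s,fy=s,interpolation=cv2.INTER_CUBIC)
for a,b in model(546.5,-385,-7.8):
    A=(proj(p,a)-[340,115]+.5)*s; B=(proj(p,b)-[340,115]+.5)*s
    cv2.line(im,tuple(int(x) for x in A),tuple(int(x) for x in B),(0,255,0),1)
cv2.imwrite("pics/ov1.png",im[:600,:800])
# s1 s2 
yaw=np.radians(9.9); R=np.array([[np.cos(yaw),-np.sin(yaw)],[np.sin(yaw),np.cos(yaw)]])
for nm,a,b in [("L",(130,258),(545,170)),("s1",(240,290),(495,300)),("s2",(250,440),(482,330)),("s3",(228,497),(482,437))]:
    for q in(a,b): print(nm,R.T@(atz(p,185+q[0]/6,100+q[1]/6,10)[:2]-[592,5.5]))
E
```

```text
[ 644.  -319.4    2. ]
[ 638.8 -359.6    2. ]
[ 633.6 -399.6    2. ]
[ 628.  -439.7    2. ]
[ 621.8 -479.7    2. ]
L [ 53.1 110.3]
L [ 58.5 -89.7]
s1 [28.7 62. ]
s1 [  2.2 -55.2]
s2 [-41.9  70. ]
s2 [-10.7 -46.6]
s3 [-66.4  85. ]
s3 [-60.3 -37.4]
```

View pics/ov1.png

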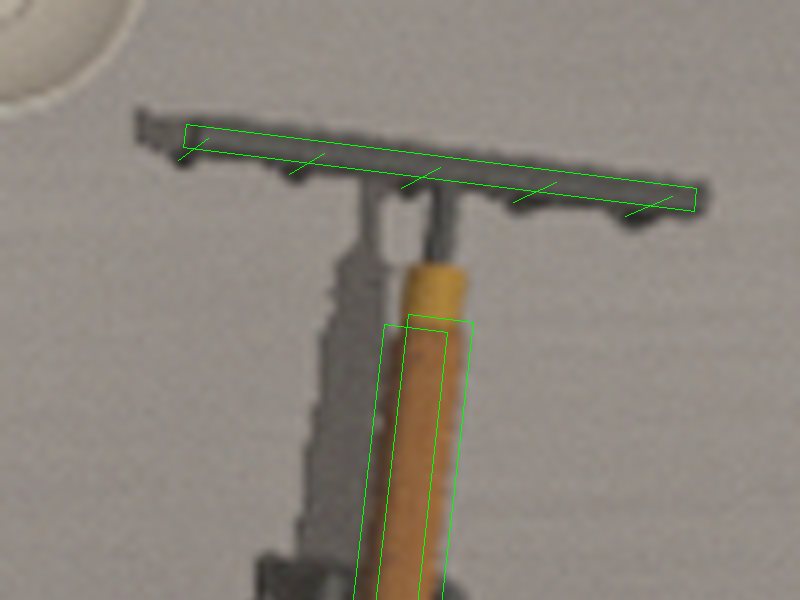

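```bash
cat > go.py <<'E'
import sys
from h import *
from scipy.spatial.transform import Rotation as Ro
s=env.state(); P=s["eef_pos"]; R=Ro.from_euler("xyz",s["tcp_rot"])
print("t",round(s["t"],2),"pos",np.round(P,1),"yaw",np.round(np.degrees(s["tcp_rot"]),2),"F",np.round(s["ft_force"],1),"open",round(s["opening"],3))
a=[float(x) for x in sys.argv[1:]]
for i in range(0,len(a),4):
    d=R.inv().apply(np.array(a[i:i+3])-P); dy=-((a[i+3]-np.degrees(s["tcp_rot"][2])+180)%360-180)
    print(np.round(d,1),"turn",round(dy,2),"dist",round(np.linalg.norm(d),1))
E
python3 go.py 545.5 -384 120 -97.8 545.5 -384 26 -97.8
```

```text
t 1.2 pos [ 209.5 -588.9  214.7] yaw [-1.800e+02 -1.000e-02 -7.041e+01] F [-0.8 -0.4  0. ] open 1.0
[ -80.4 -385.2   94.7] turn 27.39 dist 404.7
[ -80.4 -385.2  188.7] turn 27.39 dist 436.4
```

```bash
python3 -m pendant '[[-12,-57,10,5],[-24,-113,25,10],[-36,-170,40,15],[-47,-225,55,20],[-58,-280,70,24],[-69,-333,82,27.4],[-80.4,-385.2,94.7,27.4],[-80.4,-385.2,94.7,27.4]]' 0.3; python3 go.py 545.5 -384 26 -97.8
```

```text
t: 2.2
eef_pos: [547.8, -381.4, 118.6]
tcp_rot: [3.141, 0.001, -1.703]
ft_force: [0.5, -0.1, -0.6]
opening: 0.701
t 2.2 pos [ 547.8 -381.4  118.6] yaw [ 1.7994e+02  5.0000e-02 -9.7580e+01] F [ 0.5 -0.1 -0.6] open 0.701
[ 3.   1.8 92.6] turn 0.22 dist 92.7
```

```bash
python3 -m pendant '[[3,1.8,25,0.2],[3,1.8,42,0.2],[3,1.8,42,0.2]]'; python3 - <<'E'
from h import *
p=vision.read_camera("side"); crop(p,270,190,430,340,"s2.png",4)
p=vision.read_camera("top"); crop(p,320,100,450,210,"t2.png",5)
E
python3 go.py 545.5 -384 26 -97.8
```

```text
t: 2.58
eef_pos: [544.6, -384.2, 75.5]
tcp_rot: [3.139, 0.002, -1.707]
ft_force: [0.5, 0.4, 0.5]
opening: 0.7
t 2.67 pos [ 545.4 -384.6   77.2] yaw [ 1.7996e+02  4.0000e-02 -9.7820e+01] F [ 0.  -0.  -0.6] open 0.701
[-0.6 -0.  51.2] turn -0.02 dist 51.2
```

View pics/s2.png

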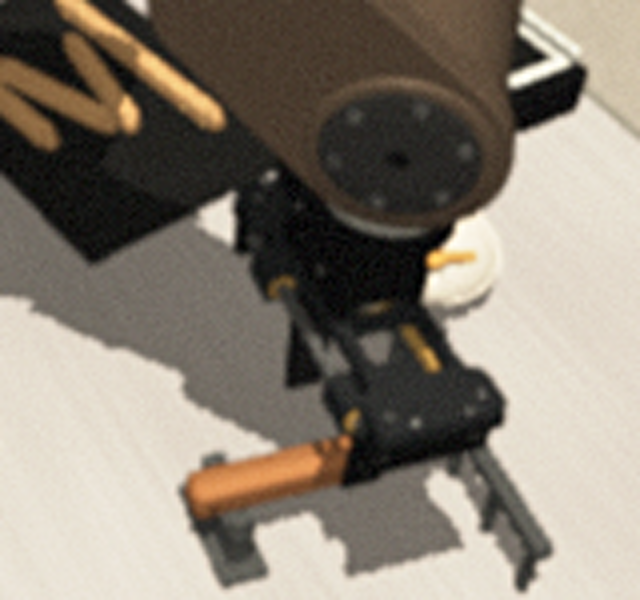

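View pics/t2.png

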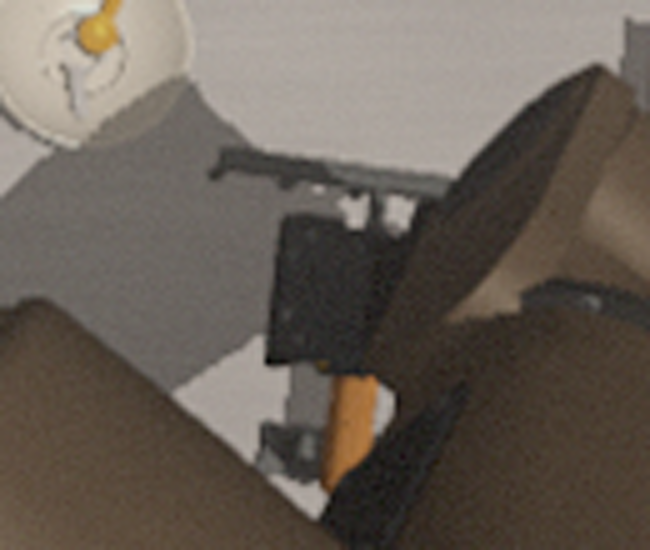

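The side view shows the fingers above the handle with the rake's rear end in the saddle, and the top view agrees. Descending to grasp.

```bash
python3 -m pendant '[[-0.3,0,30,0],[-0.3,0,51.2,0],[-0.3,0,51.2,0]]' ; python3 -m pendant '[[0,0,0,0],[0,0,0,0],[0,0,0,0],[0,0,0,0],[0,0,0,0],[0,0,0,0]]' 1; python3 go.py 601.3 -74.1 120 9.9
```

```text
t: 3.05
eef_pos: [545.0, -384.3, 25.6]
tcp_rot: [3.14, 0.001, -1.708]
ft_force: [-0.8, -0.1, -0.2]
opening: 0.699
t: 3.8
eef_pos: [545.1, -384.2, 25.7]
tcp_rot: [3.14, 0.001, -1.707]
ft_force: [-0.5, 0.5, 1.8]
opening: 0.233
t 3.8 pos [ 545.1 -384.2   25.7] yaw [ 1.799e+02  8.000e-02 -9.783e+01] F [-0.5  0.5  1.8] open 0.233
[-315.   -13.3  -93.9] turn -107.73 dist 329.0
```

```bash
python3 -m pendant '[[0,0,-20,0],[0,0,-60,0],[-20,-2,-90,-8],[-60,-4,-95,-18],[-105,-6,-95,-28],[-155,-8,-95,-38],[-205,-10,-95,-48],[-255,-12,-95,-58]]' ;python3 go.py 601.3 -74.1 120 9.9
```

```text
t: 4.8
eef_pos: [592.1, -131.9, 122.3]
tcp_rot: [-3.141, 0.001, -0.69]
ft_force: [0.6, 0.5, -1.7]
opening: 0.229
t 4.8 pos [ 592.1 -131.9  122.3] yaw [-1.7996e+02  7.0000e-02 -3.9510e+01] F [ 0.6  0.5 -1.7] open 0.229
[-29.6 -50.5   2.4] turn -49.41 dist 58.6
```

```bash
python3 -m pendant '[[-8,-12,2,-10],[-15,-25,2,-20],[-23,-38,2,-30],[-29,-50,2,-40],[-29.6,-50.5,20,-49.4],[-29.6,-50.5,55,-49.4],[-29.6,-50.5,62,-49.4],[-29.6,-50.5,62,-49.4]]' ;python3 go.py 601.3 -74.1 30.5 9.9;  python3 - <<'E'
from h import *
p=vision.read_camera("side"); crop(p,200,150,360,300,"s3.png",4)
p=vision.read_camera("top"); crop(p,170,95,320,215,"t3.png",5)
E
```

```text
t: 5.8
eef_pos: [601.6, -74.1, 61.1]
tcp_rot: [-3.14, 0.0, 0.172]
ft_force: [-0.1, 0.6, -2.6]
opening: 0.231
t 5.8 pos [601.6 -74.1  61.1] yaw [-1.7993e+02  1.0000e-02  9.8700e+00] F [-0.1  0.6 -2.6] open 0.231
[-0.3 -0.1 30.6] turn -0.03 dist 30.6
```

View pics/s3.png

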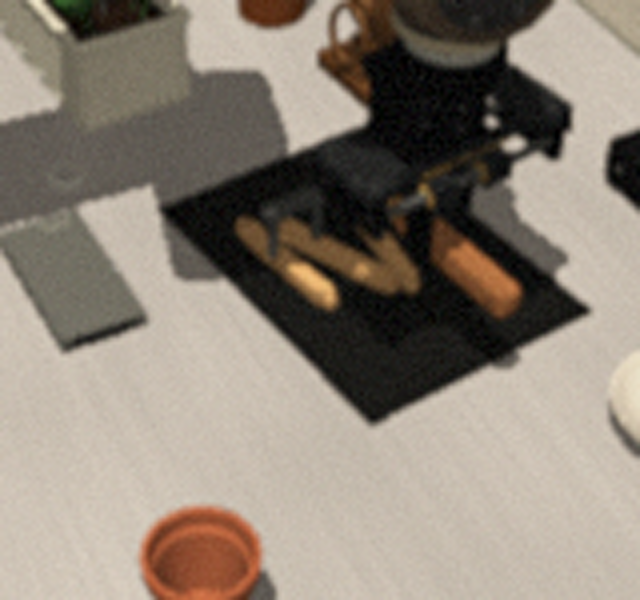

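View pics/t3.png

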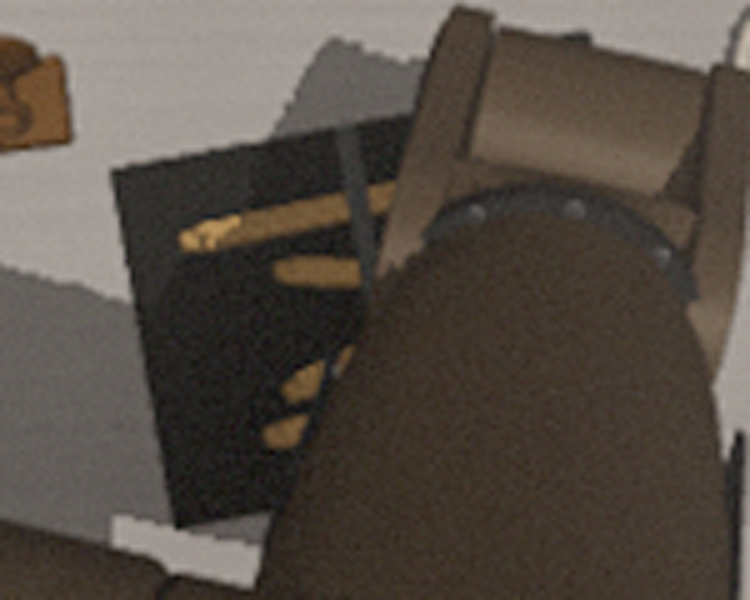

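Both views show the bar over mid-length of the sticks, square to the mat's long side. Lowering the tines between the sticks.

```bash
python3 -m pendant '[[-0.3,0,15,0],[-0.3,0,30.6,0],[-0.3,0,30.6,0],[-0.3,-10,30.6,0],[-0.3,-22,30.6,0],[-0.3,-34,30.6,0],[-0.3,-46,30.6,0],[-0.3,-58,30.6,0]]' ; python3 -m pendant '[[0,-12,0,0],[0,-22,0,0],[0,-22,0,0],[0,-8,0,0],[0,8,0,0],[0,24,0,0],[0,40,0,0],[0,56,0,0]]';  python3 -m pendant '[[0,14,0,0],[0,28,0,0],[0,42,0,0],[0,54,0,0],[0,66,0,0],[0,78,0,0],[0,90,0,0],[0,90,0,0]]';python3 go.py
```

```text
t: 6.9
eef_pos: [591.6, -16.1, 31.3]
tcp_rot: [-3.141, -0.001, 0.173]
ft_force: [-0.4, -0.0, -1.8]
opening: 0.23
t: 7.9
eef_pos: [601.4, -72.7, 31.2]
tcp_rot: [-3.141, -0.001, 0.172]
ft_force: [-0.1, 0.8, -1.5]
opening: 0.227
t: 8.9
eef_pos: [616.9, -162.3, 31.1]
tcp_rot: [-3.141, -0.002, 0.171]
ft_force: [-0.1, 0.3, -2.6]
opening: 0.23
t 8.9 pos [ 616.9 -162.3   31.1] yaw [-1.7997e+02 -9.0000e-02  9.8100e+00] F [-0.1  0.3 -2.6] open 0.23
```

```bash
python3 - <<'E'
from h import *
p=vision.read_camera("side"); crop(p,200,150,360,300,"s4.png",4)
p=vision.read_camera("top"); crop(p,170,95,320,215,"t4.png",5)
E
```

```text
(no output)
```

View pics/s4.png

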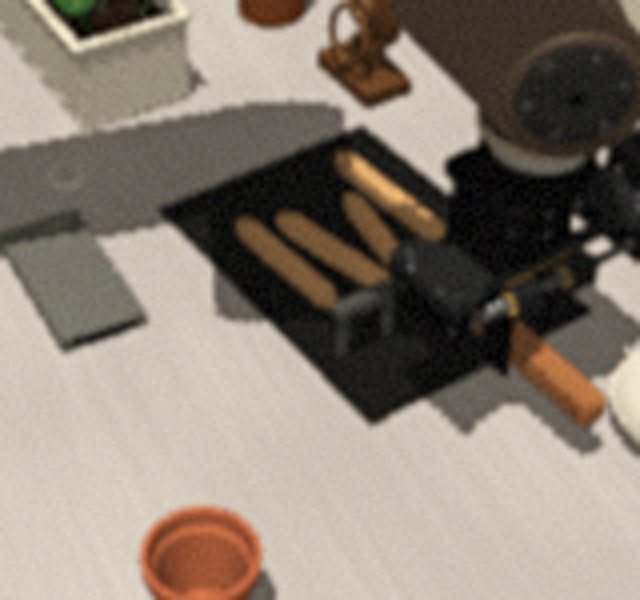

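View pics/t4.png

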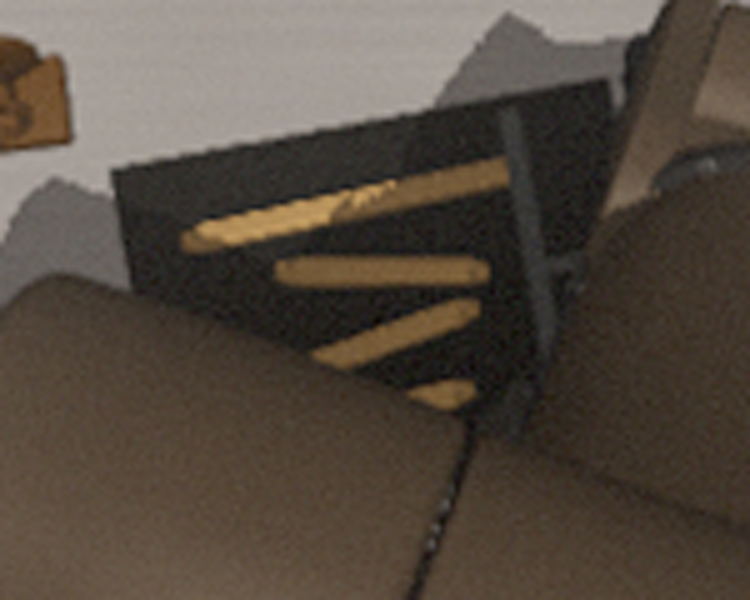

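Side view: the rake is at the mat's near-right end. Two short sticks are straightened but still about 9° off at crop (365,245) and (380,270). Combing again with the tines offset to each side, which narrows the lanes.

```bash
python3 -m pendant '[[0,-15,0,0],[0,-32,0,0],[0,-50,0,0],[0,-68,0,0],[0,-85,0,0],[0,-85,0,0],[4,-85,0,0],[7.5,-85,0,0]]' ; python3 -m pendant '[[0,0,0,0],[0,10,0,0],[0,20,0,0],[0,30,0,0],[0,40,0,0],[0,50,0,0],[0,58,0,0],[0,58,0,0]]';  python3 -m pendant '[[0,-16,0,0],[0,-34,0,0],[0,-52,0,0],[0,-66,0,0],[0,-78,0,0],[0,-90,0,0],[0,-102,0,0],[0,-114,0,0]]'; python3 go.py
python3 - <<'E'
from h import *
p=vision.read_camera("side"); crop(p,200,150,360,300,"s5.png",4)
E
```

```text
t: 10.0
eef_pos: [610.0, -76.9, 31.2]
tcp_rot: [-3.141, -0.002, 0.171]
ft_force: [0.3, 0.6, -2.9]
opening: 0.227
t: 11.0
eef_pos: [619.9, -134.6, 31.1]
tcp_rot: [-3.141, -0.002, 0.171]
ft_force: [0.6, 0.2, -2.2]
opening: 0.231
t: 12.0
eef_pos: [600.4, -21.6, 31.2]
tcp_rot: [-3.141, -0.002, 0.17]
ft_force: [0.3, -0.3, -1.7]
opening: 0.228
t 12.0 pos [600.4 -21.6  31.2] yaw [-1.7997e+02 -9.0000e-02  9.7600e+00] F [ 0.3 -0.3 -1.7] open 0.228
```

View pics/s5.png

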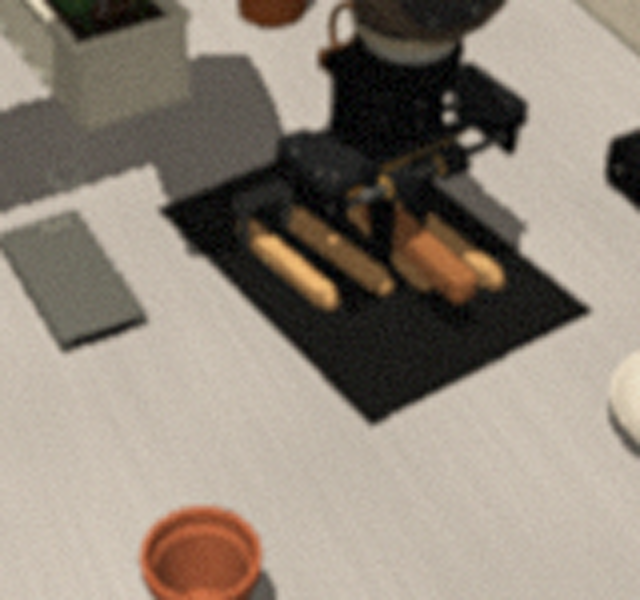

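Side view: the near two sticks (300,270) and (340,245) now look straight and parallel. Next pass uses the other offset.

```bash
python3 -m pendant '[[0,15,0,0],[0,33,0,0],[0,53,0,0],[0,53,0,0],[-5,53,0,0],[-10,53,0,0],[-15,53,0,0],[-15,53,0,0]]' ; python3 -m pendant '[[0,-10,0,0],[0,-20,0,0],[0,-30,0,0],[0,-40,0,0],[0,-50,0,0],[0,-58,0,0],[0,-58,0,0],[0,-45,0,0]]';  python3 -m pendant '[[0,16,0,0],[0,34,0,0],[0,52,0,0],[0,64,0,0],[0,76,0,0],[0,88,0,0],[0,97,0,0],[0,106,0,0]]'; python3 -m pendant '[[0,0,0,0],[0,-16,0,0],[0,-34,0,0],[0,-52,0,0],[4,-56,0,0],[7,-56,0,0],[7,-56,0,0]]';python3 go.py
python3 - <<'E'
from h import *
p=vision.read_camera("side"); crop(p,200,150,360,300,"s6.png",4)
E
```

```text
t: 13.05
eef_pos: [594.0, -75.0, 31.2]
tcp_rot: [-3.141, -0.001, 0.171]
ft_force: [0.1, 0.6, -1.5]
opening: 0.23
t: 14.05
eef_pos: [586.4, -30.7, 31.3]
tcp_rot: [-3.141, -0.001, 0.172]
ft_force: [0.6, -1.7, -1.8]
opening: 0.229
t: 15.05
eef_pos: [604.7, -135.5, 31.2]
tcp_rot: [-3.141, -0.001, 0.173]
ft_force: [0.3, -0.5, -2.6]
opening: 0.23
t: 15.92
eef_pos: [602.3, -79.4, 31.2]
tcp_rot: [-3.141, -0.001, 0.173]
ft_force: [0.4, -0.3, -1.9]
opening: 0.228
t 15.93 pos [602.3 -79.4  31.2] yaw [-1.7995e+02 -8.0000e-02  9.8900e+00] F [ 0.4 -0.3 -1.9] open 0.228
```

View pics/s6.png

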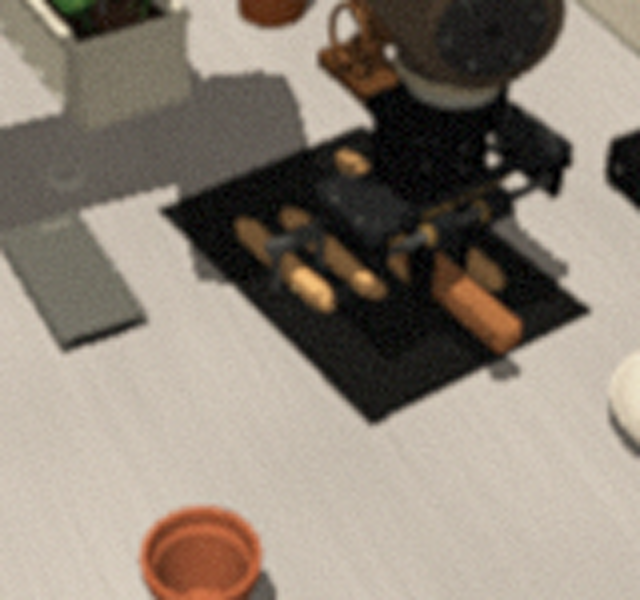

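```bash
python3 -m pendant '[[0,0,-30,0],[0,0,-75,0],[-2,40,-90,10],[-5,90,-90,20],[-8,140,-90,30],[-10,190,-90,40],[-10,240,-90,50],[-10,240,-90,50]]';python3 go.py 545.1 -384.2 100 -97.83
python3 - <<'E'
from h import *
np.set_printoptions(precision=1,suppress=True)
p=vision.read_camera("top"); crop(p,170,95,320,215,"t7.png",5)
yaw=np.radians(9.9); R=np.array([[np.cos(yaw),-np.sin(yaw)],[np.sin(yaw),np.cos(yaw)]])
for s in sticks(p): print(s["c"],s["ang"]-99.9,s["L"],"mat:",R.T@(s["c"]-[592,5.5]))
E
```

```text
t: 16.98
eef_pos: [632.8, -321.8, 120.2]
tcp_rot: [-3.14, -0.0, -0.706]
ft_force: [-0.3, 0.6, -2.1]
opening: 0.228
t 16.98 pos [ 632.8 -321.8  120.2] yaw [-1.7993e+02 -2.0000e-02 -4.0480e+01] F [-0.3  0.6 -2.1] open 0.228
[-26.1 104.4  20.1] turn 57.35 dist 109.5
[646.4  27.2] 1.3080749543590144 200.38138726149168 mat: [57.3 12.1]
[607.9  10.7] -2.6049309176777484 117.45415672923124 mat: [16.5  2.4]
[560.4  40. ] 5.211082535686984 70.50633853634575 mat: [-25.2  39.4]
[487.1 -63.5] -30.051207104339326 212.89451909219457 mat: [-115.2  -49.9]
[518.6  58.6] 7.761330277301241 39.1630972436125 mat: [-63.2  64.9]
```

View pics/t7.png

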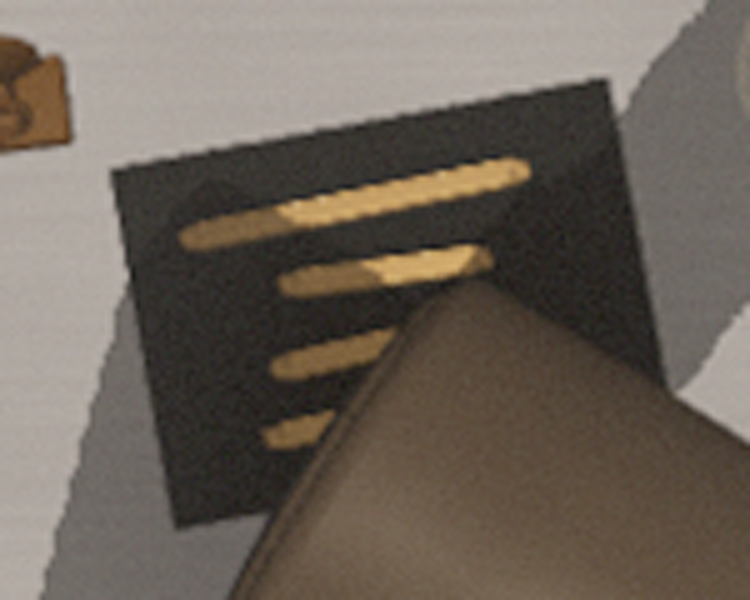

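```bash
python3 - <<'E'
from h import *
np.set_printoptions(precision=1,suppress=True)
p=vision.read_camera("side"); crop(p,200,150,360,300,"s7.png",5)
yaw=np.radians(9.9); R=np.array([[np.cos(yaw),-np.sin(yaw)],[np.sin(yaw),np.cos(yaw)]])
for s in sticks(p,box=(245,180,345,245)): print(s["c"],s["ang"]-99.9,s["L"],"mat:",R.T@(s["c"]-[592,5.5]))
E
```

```text
[644.  26.] 1.0438671035903013 204.83258822973795 mat: [54.7 11.3]
[605.5   8.8] -3.3129802766797383 120.84481719289991 mat: [13.9  0.9]
[562.5  16. ] 1.9967136911553922 122.11684366802938 mat: [-27.3  15.4]
[522.4  19.3] 0.5667556132786729 123.74214592025896 mat: [-66.2  25.6]
```

View pics/s7.png

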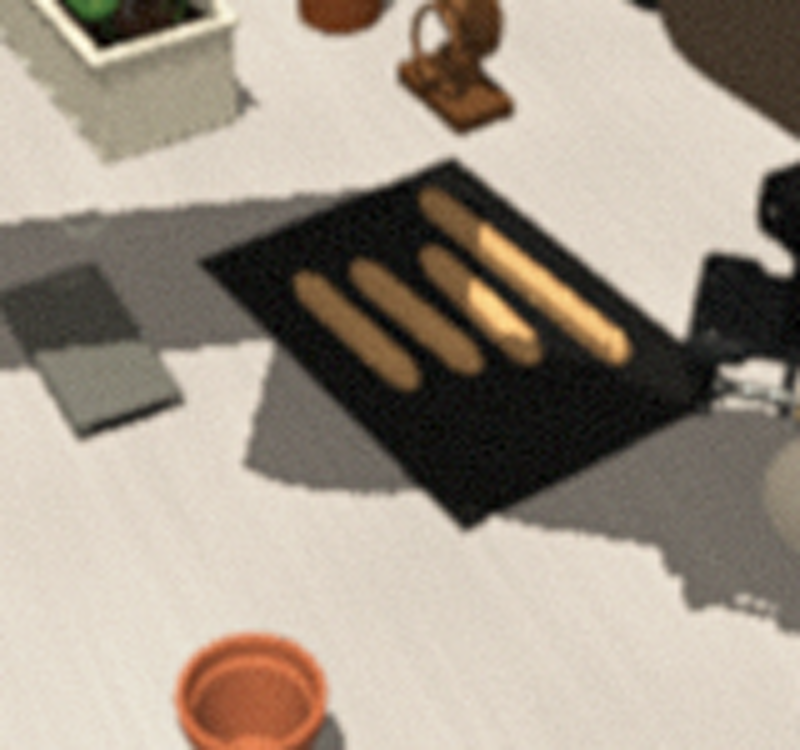

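The four sticks lie in rows at mat x ≈ 55, 14, -27 and -66 mm, all within about 3.3° of the mat's y. Taking the rake home.

```bash
python3 -m pendant '[[-4,17,3,9.5],[-8,34,6,19],[-13,52,10,28.5],[-17,70,14,38],[-22,88,20,48],[-26,104.4,20,57.35],[-26.1,104.4,20,57.35],[-26.1,104.4,20,57.35]]';python3 go.py 545.1 -384.2 45 -97.83 545.1 -384.2 25.7 -97.83
```

```text
t: 18.08
eef_pos: [546.0, -380.3, 100.5]
tcp_rot: [-3.142, 0.002, -1.697]
ft_force: [-0.2, 0.1, -2.0]
opening: 0.233
t 18.07 pos [ 546.  -380.3  100.5] yaw [-1.800e+02  1.100e-01 -9.722e+01] F [-0.2  0.1 -2. ] open 0.233
[ 4.1  0.4 55.5] turn 0.61 dist 55.6
[ 4.1  0.4 74.8] turn 0.61 dist 74.9
```

```bash
python3 -m pendant '[[4,0.4,10,0.6],[4.1,0.4,40,0.6],[4.1,0.4,47,0.6],[4.1,0.4,47,0.6]]';python3 go.py 545.1 -384.2 45 -97.83 545.1 -384.2 25.7 -97.83
python3 - <<'E'
from h import *
p=vision.read_camera("side"); crop(p,270,230,430,340,"s8.png",5)
E
```

```text
t: 18.58
eef_pos: [545.2, -384.0, 53.0]
tcp_rot: [3.141, 0.002, -1.707]
ft_force: [1.1, -0.1, -1.4]
opening: 0.232
t 18.57 pos [ 545.2 -384.    53. ] yaw [ 1.7996e+02  1.4000e-01 -9.7780e+01] F [ 1.1 -0.1 -1.4] open 0.232
[0.3 0.  8. ] turn 0.05 dist 8.1
[ 0.3  0.  27.3] turn 0.05 dist 27.3
```

View pics/s8.png

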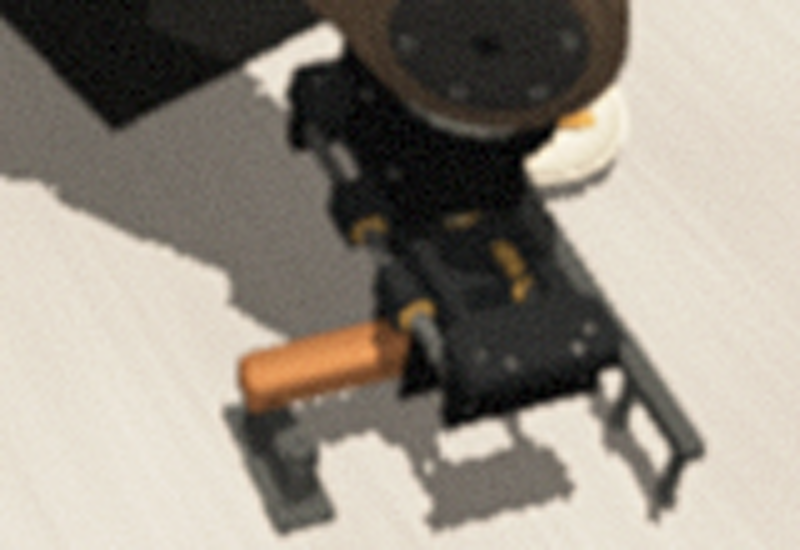

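The handle's rear is right above the saddle (270,390). Lowering, then opening.

```bash
python3 -m pendant '[[0.3,0,12,0],[0.3,0,22,0],[0.3,0,27,0],[0.3,0,27,0],[0.3,0,27,0]]'; python3 -m pendant '[[0,0,0,0],[0,0,0,0],[0,0,0,0]]' 0.4; python3 go.py
```

```text
t: 19.25
eef_pos: [545.4, -384.6, 26.9]
tcp_rot: [-3.141, 0.002, -1.707]
ft_force: [0.2, -0.1, -1.5]
opening: 0.23
t: 19.62
eef_pos: [545.5, -384.7, 27.1]
tcp_rot: [-3.141, 0.001, -1.707]
ft_force: [0.6, -0.4, -0.3]
opening: 0.487
t 19.62 pos [ 545.5 -384.7   27.1] yaw [-1.7995e+02  8.0000e-02 -9.7790e+01] F [ 0.6 -0.4 -0.3] open 0.487
```

```bash
python3 -m pendant '[[0,0,0,0],[0,0,-30,0],[0,0,-80,0],[-15,0,-130,-8],[-30,0,-150,-17]]'; python3 - <<'E'
from h import *
p=vision.read_camera("side"); crop(p,200,170,430,340,"s9.png",3)
E
python3 go.py 659.1 -41.7 60 11.2
```

```text
t: 20.25
eef_pos: [550.1, -355.4, 180.5]
tcp_rot: [-3.138, -0.002, -1.405]
ft_force: [0.3, 0.1, -1.3]
opening: 0.603
t 20.3 pos [ 550.7 -353.9  182. ] yaw [-1.7971e+02 -1.5000e-01 -8.0030e+01] F [1.  1.  2.6] open 0.601
[-289.  -160.2  122. ] turn -91.23 dist 352.3
```

View pics/s9.png

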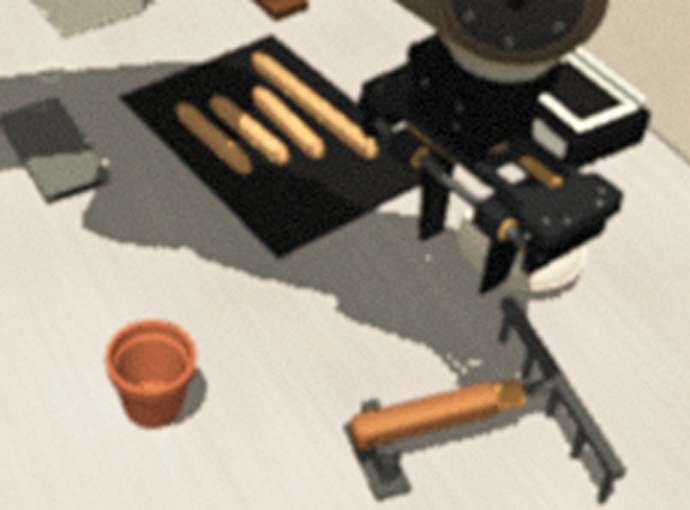

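The rake is back in its saddle on its tines. Going to the long stick, the far one of the four.

```bash
python3 -m pendant '[[-32,-18,10,-10],[-70,-38,20,-20],[-110,-60,30,-30],[-150,-82,40,-40],[-190,-104,50,-50],[-230,-126,60,-60],[-265,-147,70,-70],[-289,-160,80,-80]]' 0.64; python3 go.py 659.1 -41.7 50 11.2
```

```text
t: 21.3
eef_pos: [659.0, -40.1, 100.8]
tcp_rot: [3.14, -0.005, 0.004]
ft_force: [-0.4, -0.8, -0.3]
opening: 0.361
t 21.3 pos [659.  -40.1 100.8] yaw [179.91  -0.27   0.21] F [-0.4 -0.8 -0.3] open 0.361
[-0.1  1.5 50.8] turn -10.99 dist 50.8
```

```bash
python3 -m pendant '[[0,1.5,20,-8],[0,1.5,50,-11],[0,1.5,52,-11],[0,1.5,52,-11]]'; python3 go.py 659.1 -41.7 5.5 11.2;python3 - <<'E'
from h import *
p=vision.read_camera("side"); crop(p,230,150,360,260,"s10.png",6)
p=vision.read_camera("top"); crop(p,170,85,320,205,"t10.png",5)
E
```

```text
t: 21.8
eef_pos: [659.5, -41.9, 49.1]
tcp_rot: [3.139, -0.004, 0.193]
ft_force: [-0.6, -0.4, 0.1]
opening: 0.364
t 21.8 pos [659.5 -41.9  49.1] yaw [179.85  -0.25  11.07] F [-0.6 -0.4  0.1] open 0.364
[-0.5 -0.4 43.6] turn -0.13 dist 43.6
```

View pics/s10.png

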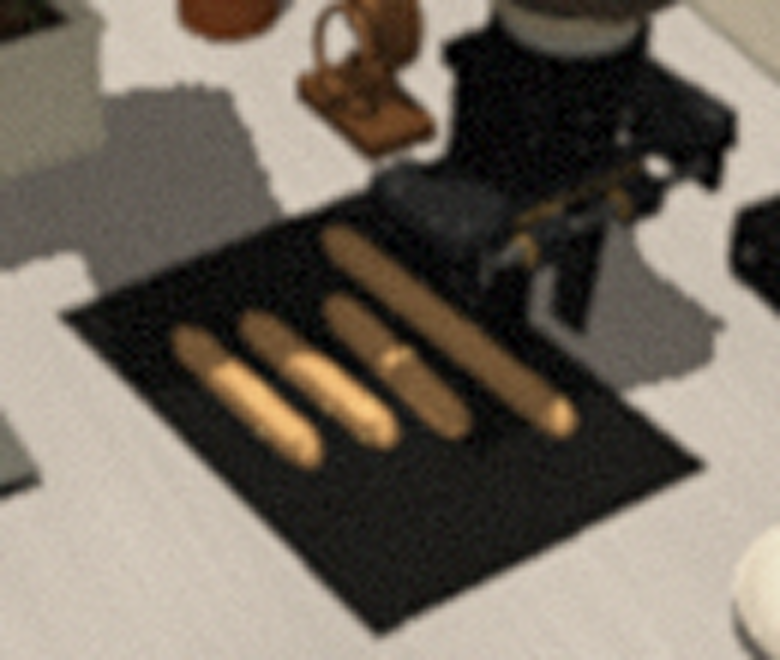

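View pics/t10.png

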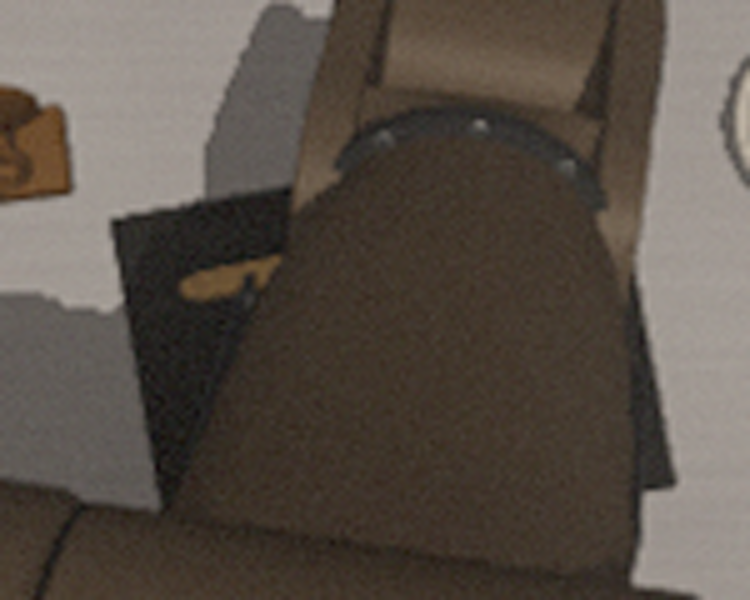

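Side view: the long stick runs from (335,240) to (570,420) with the fingers above its near end; the short rows are clear of the fingers. Descending.

```bash
python3 -m pendant '[[-0.5,-0.4,20,-0.1],[-0.5,-0.4,36,-0.1],[-0.5,-0.4,43.2,-0.1],[-0.5,-0.4,43.2,-0.1]]'; python3 go.py 659.1 -41.7 5.5 11.2;python3 - <<'E'
from h import *
p=vision.read_camera("side"); crop(p,230,150,360,260,"s11.png",6)
E
```

```text
t: 22.4
eef_pos: [659.1, -41.7, 5.8]
tcp_rot: [3.139, -0.004, 0.196]
ft_force: [-0.1, -0.7, 0.5]
opening: 0.362
t 22.4 pos [659.1 -41.7   5.8] yaw [179.85  -0.25  11.21] F [-0.1 -0.7  0.5] open 0.362
[-0.   0.   0.3] turn 0.01 dist 0.3
```

View pics/s11.png

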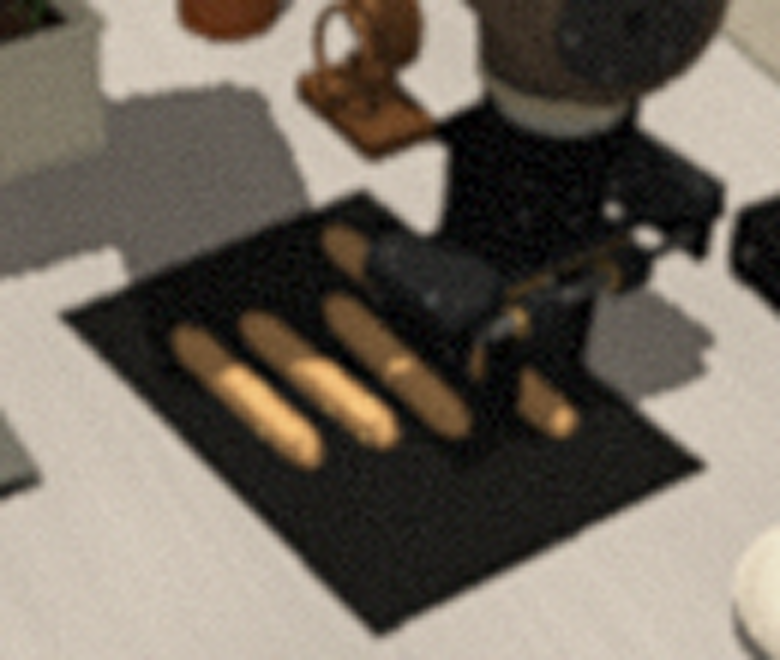

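```bash
python3 -m pendant '[[0,0,0,0],[0,0,0,0],[0,0,0,0],[0,0,0,0]]' 1; python3 -m pendant '[[0,0,-30,0],[0,0,-80,0],[0,-2,-130,2],[0,-5,-170,4],[0,-5,-185,5.5],[0,-5,-185,5.5]]'; python3 go.py 490.7 250 170 5.7
```

```text
t: 22.95
eef_pos: [659.6, -41.7, 6.7]
tcp_rot: [3.139, -0.006, 0.196]
ft_force: [-0.1, 0.3, 2.8]
opening: 0.145
t: 23.7
eef_pos: [657.5, -36.5, 191.7]
tcp_rot: [3.139, -0.007, 0.1]
ft_force: [-0.2, 0.8, -0.0]
opening: 0.145
t 23.7 pos [657.5 -36.5 191.7] yaw [179.85  -0.38   5.73] F [-0.2  0.8 -0. ] open 0.145
[-137.5 -301.8   20. ] turn 0.03 dist 332.2
```

```bash
python3 - <<'E'
from h import *
np.set_printoptions(precision=1,suppress=True)
ps=vision.read_camera("side"); crop(ps,185,90,345,210,"s12.png",5)
p=vision.read_camera("top"); crop(p,60,85,260,235,"t12.png",4); crop(p,65,160,145,220,"t12b.png",10)
crop(ps,195,95,265,165,"s12b.png",8)
u=np.array([-np.sin(np.radians(5.7)),np.cos(np.radians(5.7))])
for k in(-1,0,1):
    X=np.array([483.7+45*k*u[0],369.3+45*k*u[1],165]); print(k,X,proj(ps,X),proj(p,X))
np.savez("p12.npz",ps=ps["pixels"],pt=p["pixels"])
E
```

```text
-1 [488.2 324.5 165. ] [224.2 129.8] [115.6 189.1]
0 [483.7 369.3 165. ] [218.8 124.3] [ 97.1 191.1]
1 [479.2 414.1 165. ] [213.5 119.1] [ 78.7 193.2]
```

View pics/s12.png

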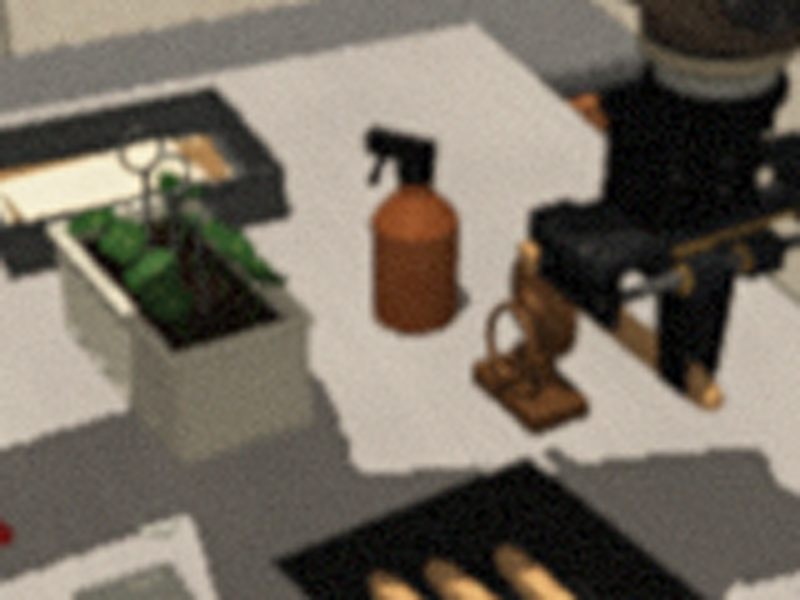

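View pics/s12b.png

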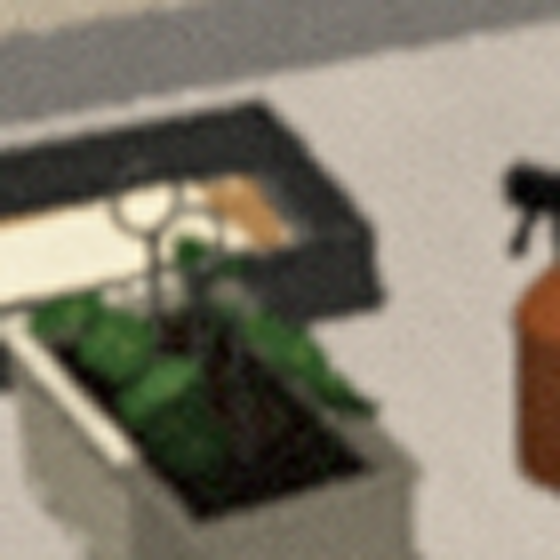

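View pics/t12b.png

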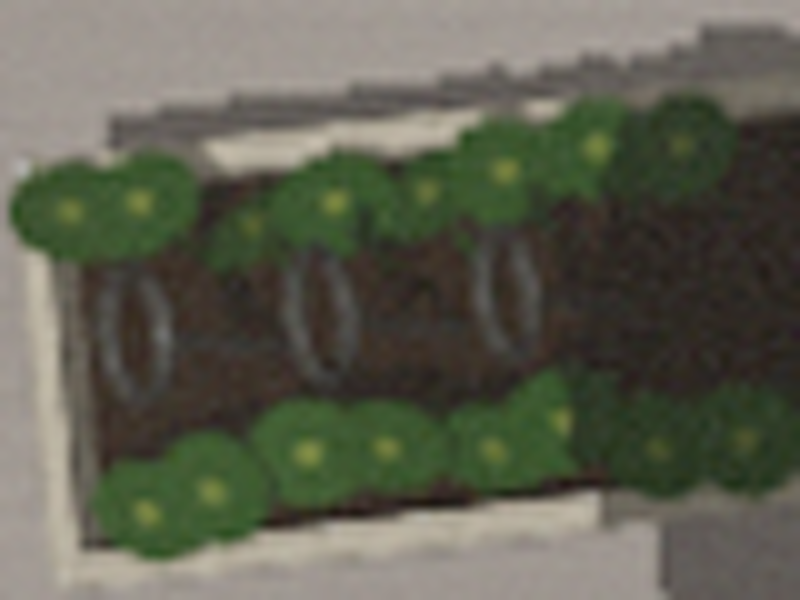

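View pics/t12.png

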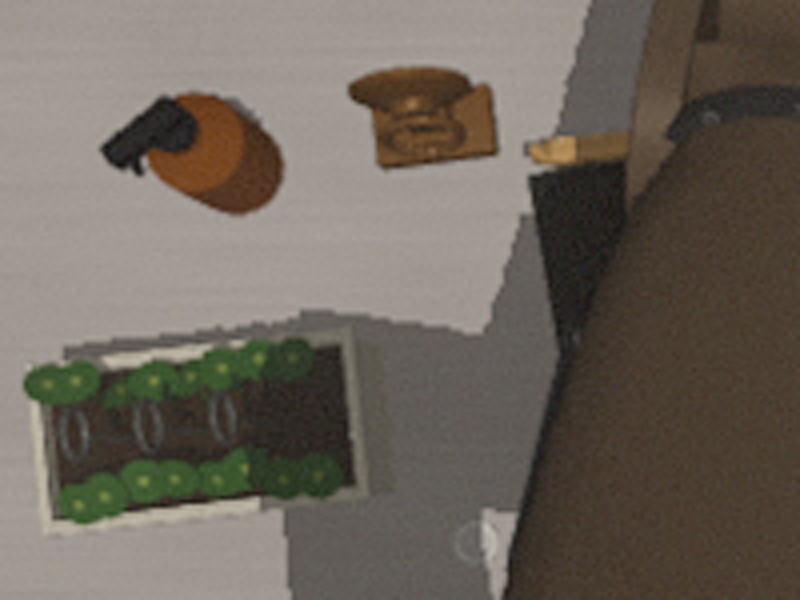

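```bash
python3 go.py 508.3 126.6 161.7 5.7; python3 - <<'E'
import numpy as np,cv2
d=np.load("p12.npz"); im=d["ps"][105:145,195:245,::-1]
im=cv2.convertScaleAbs(im,alpha=1.3)
cv2.imwrite("pics/s12c.png",cv2.resize(im,None,fx=15,fy=15,interpolation=cv2.INTER_CUBIC))
E
```

```text
t 23.8 pos [656.8 -36.5 189.9] yaw [179.89  -0.21   5.74] F [ 0.2 -0.5 -0.5] open 0.142
[-131.6 -177.2   27.4] turn 0.04 dist 222.4
```

View pics/s12c.png

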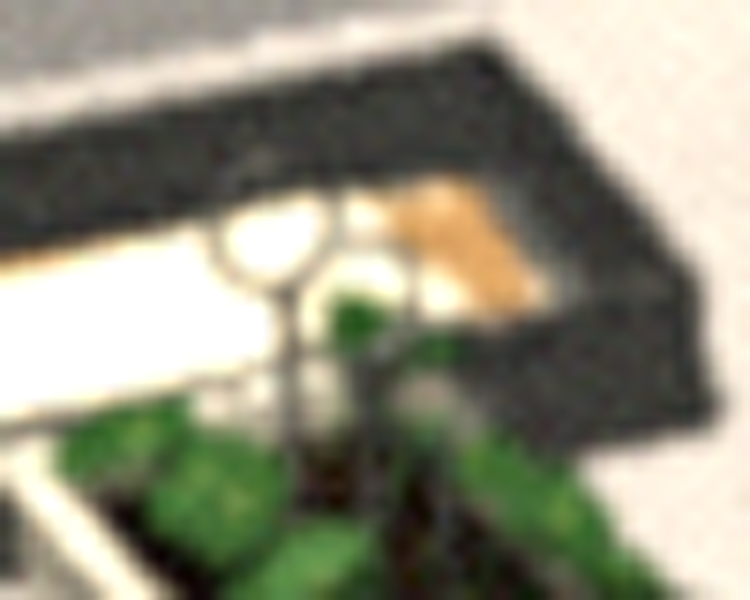

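```bash
python3 -m pendant '[[-20,-25,0,0],[-45,-58,0,0],[-72,-95,0,0],[-100,-132,10,0],[-120,-160,20,0],[-131.6,-177.2,27.4,0],[-131.6,-177.2,27.4,0],[-131.6,-177.2,27.4,0]]'; python3 go.py 508.3 126.6 161.7 5.7; python3 - <<'E'
from h import *
ps=vision.read_camera("side"); p=vision.read_camera("top")
np.savez("p13.npz",ps=ps["pixels"],pt=p["pixels"])
crop(p,65,150,225,230,"t13.png",5); crop(ps,195,95,295,170,"s13.png",8)
E
```

```text
t: 24.8
eef_pos: [509.1, 126.1, 161.6]
tcp_rot: [3.14, -0.004, 0.1]
ft_force: [-0.1, -0.2, -0.2]
opening: 0.147
t 24.8 pos [509.1 126.1 161.6] yaw [179.88  -0.22   5.73] F [-0.1 -0.2 -0.2] open 0.147
[-0.8 -0.6 -0.1] turn 0.03 dist 1.0
```

View pics/t13.png

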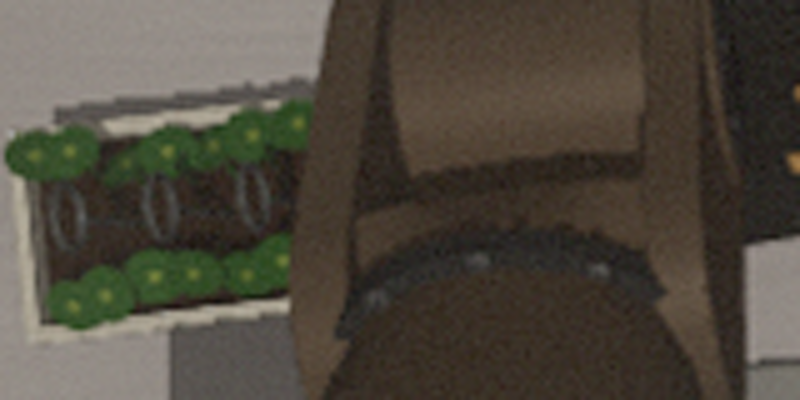

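View pics/s13.png

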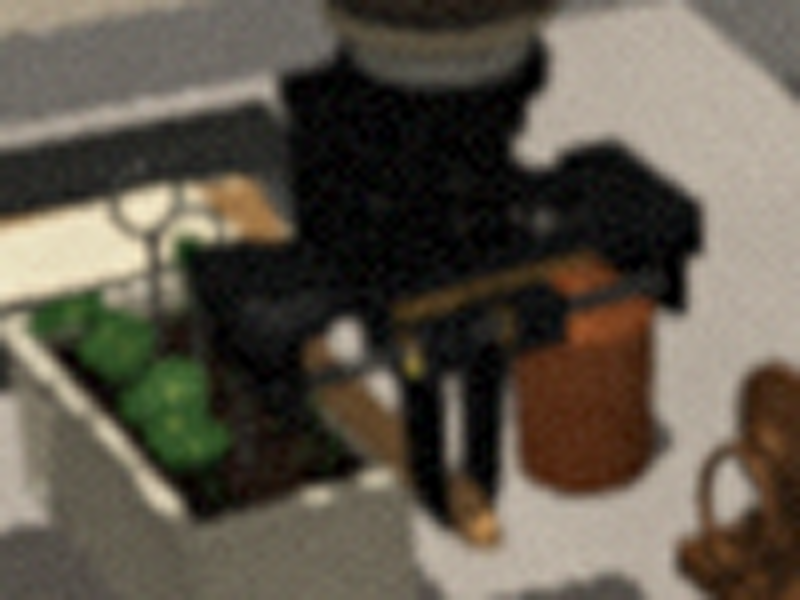

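```bash
python3 - <<'E'
from h import *
np.set_printoptions(precision=2,suppress=True)
d=np.load("p12.npz"); p=vision.read_camera("top"); ps=vision.read_camera("side")
u=np.array([-np.sin(np.radians(5.73)),np.cos(np.radians(5.73)),0]); n=np.array([u[1],-u[0],0])
def ov(pix,cam,G,u0,v0,u1,v1,s,name,extra=[]):
    im=cv2.resize(pix[v0:v1,u0:u1,::-1],None,fx=s,fy=s,interpolation=cv2.INTER_CUBIC)
    f=lambda X:tuple(int(x) for x in ((proj(cam,X)-[u0,v0]+.5)*s))
    for o in(-7,7):
      for z in (-7,7):
        cv2.line(im,f(G+n*o-30*u+[0,0,z]),f(G+n*o+170*u+[0,0,z]),(0,255,0) if z>0 else (255,255,0),1)
    cv2.imwrite("pics/"+name,im)
G=np.array([656.9,-36.5,190.1+3.3])
ov(d["pt"],p,G,180,95,240,140,12,"o12t.png")
ov(d["ps"],ps,G,290,120,345,180,10,"o12s.png")
d=np.load("p13.npz")
ov(d["ps"],ps,np.array([509.1,126.1,161.6+3.3]),220,115,275,170,10,"o13s.png")
E
```

```text
(no output)
```

View pics/o12t.png

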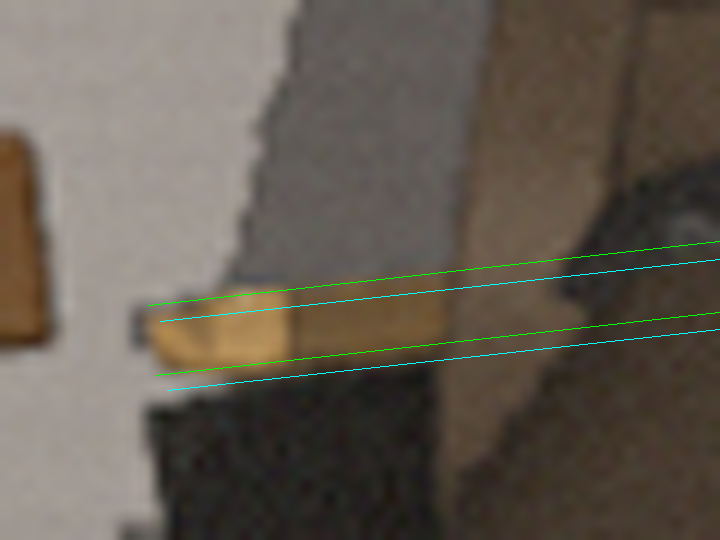

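View pics/o12s.png

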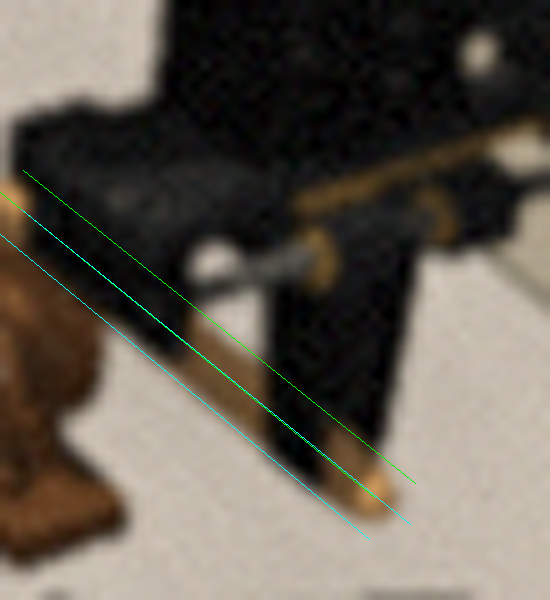

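View pics/o13s.png

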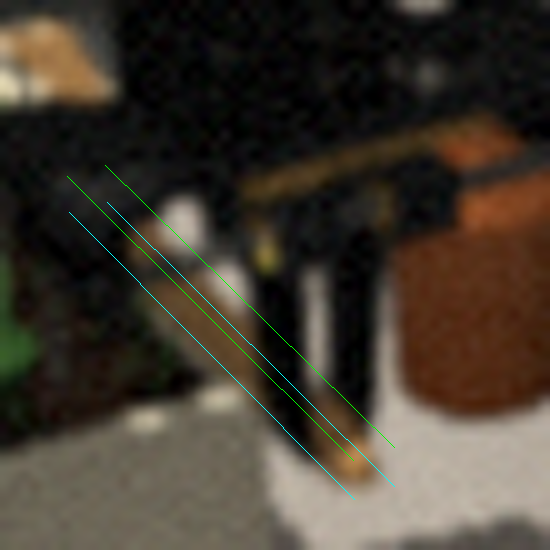

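```bash
python3 go.py 506.9 126.1 161.2 5.6 503.5 161 161.2 5.6 498.2 215 161.2 5.6
```

```text
t 25.0 pos [508.8 126.  161.8] yaw [179.89  -0.23   5.68] F [-0.6  1.3 -1.4] open 0.147
[-1.9 -0.3  0.6] turn 0.08 dist 2.0
[ -1.8 -35.4   0.5] turn 0.08 dist 35.4
[ -1.8 -89.6   0.4] turn 0.08 dist 89.6
```

```bash
python3 -m pendant '[[-1.9,-0.3,0.6,0.1],[-1.9,-0.3,0.6,0.1],[-1.9,-8,0.6,0.1],[-1.9,-17,0.6,0.1],[-1.9,-26,0.6,0.1],[-1.9,-35.4,0.6,0.1],[-1.9,-35.4,0.6,0.1],[-1.9,-35.4,0.6,0.1]]'; python3 go.py 503.5 161 161.2 5.6; python3 - <<'E'
from h import *
ps=vision.read_camera("side"); p=vision.read_camera("top")
crop(p,65,150,165,220,"t14.png",8); crop(ps,200,95,280,165,"s14.png",8)
E
```

```text
t: 26.0
eef_pos: [503.4, 161.0, 161.1]
tcp_rot: [3.14, -0.004, 0.098]
ft_force: [0.2, -0.1, 0.1]
opening: 0.146
t 26.0 pos [503.4 161.  161.1] yaw [179.88  -0.23   5.61] F [ 0.2 -0.1  0.1] open 0.146
[ 0.1  0.  -0.1] turn 0.01 dist 0.2
```

View pics/t14.png

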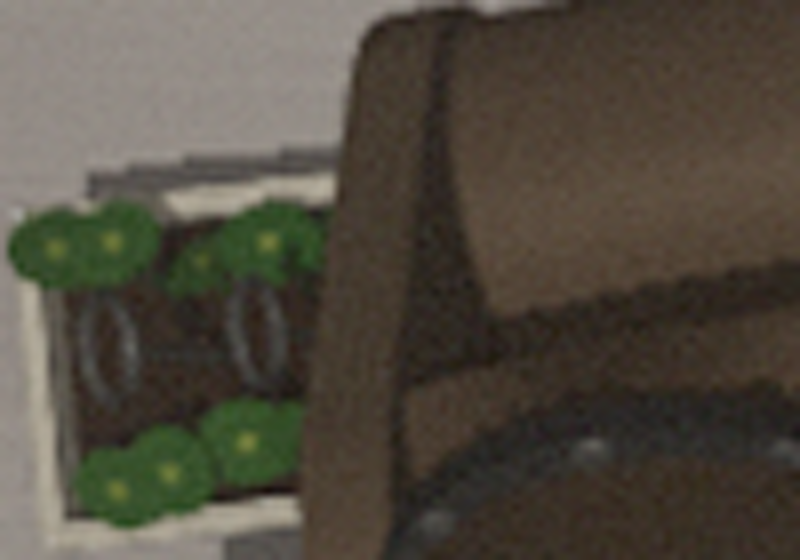

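View pics/s14.png

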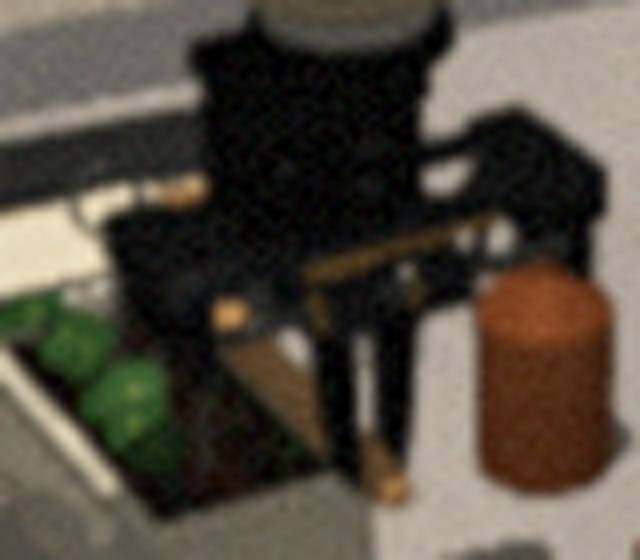

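```bash
python3 -m pendant '[[0,-8,0,0],[0,-16,0,0],[0,-24,0,0],[0,-30,0,0],[0,-30,0,0]]'; python3 -m pendant '[[0,-6,0,0],[0,-12,0,0],[0,-18,0,0],[0,-24,0,0],[0,-24,0,0]]'; python3 go.py 498.2 215 161.2 5.6; python3 - <<'E'
from h import *
ps=vision.read_camera("side"); p=vision.read_camera("top")
crop(p,65,150,165,220,"t15.png",8); crop(ps,190,85,270,155,"s15.png",8)
E
```

```text
t: 26.72
eef_pos: [500.4, 191.2, 161.0]
tcp_rot: [3.14, -0.004, 0.098]
ft_force: [-0.6, 1.0, -0.6]
opening: 0.145
t: 27.35
eef_pos: [498.0, 215.5, 160.9]
tcp_rot: [3.14, -0.004, 0.099]
ft_force: [0.7, -0.1, -0.1]
opening: 0.147
t 27.35 pos [498.  215.5 160.9] yaw [179.89  -0.22   5.65] F [ 0.7 -0.1 -0.1] open 0.147
[ 0.1  0.5 -0.3] turn 0.05 dist 0.6
```

View pics/t15.png

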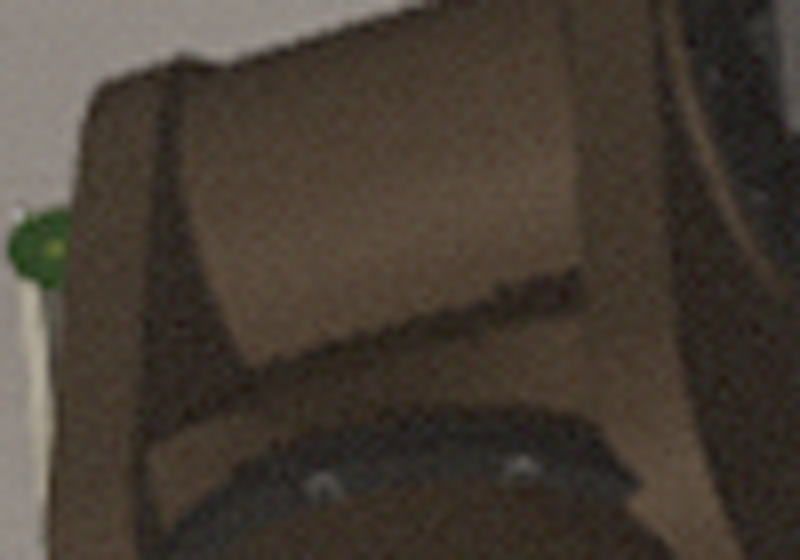

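View pics/s15.png

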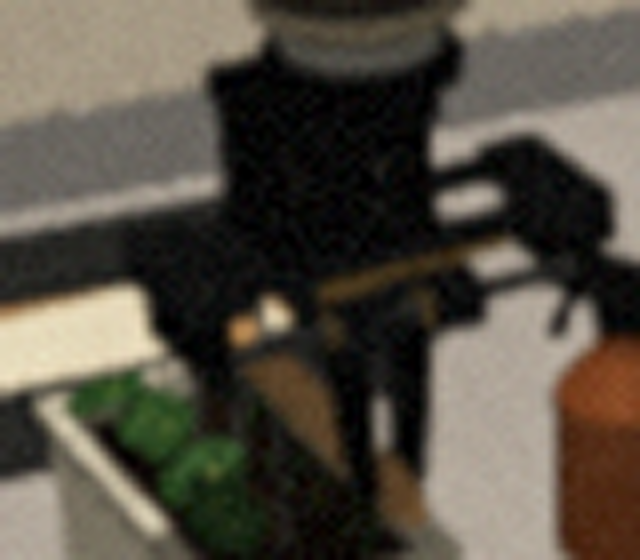

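```bash
python3 -m pendant '[[0,-8,-0.2,0],[0,-16,-0.2,0],[0,-24,-0.2,0],[0,-32,-0.2,0],[0,-40,-0.2,0],[0,-40,-0.2,0]]'; python3 go.py 489.8 300.3 161.2 5.6; python3 - <<'E'
from h import *
ps=vision.read_camera("side"); p=vision.read_camera("top")
crop(ps,180,75,270,155,"s16.png",8)
E
```

```text
t: 28.2
eef_pos: [494.0, 255.5, 161.0]
tcp_rot: [3.14, -0.004, 0.099]
ft_force: [0.0, 0.3, 0.1]
opening: 0.143
t 28.2 pos [494.  255.5 161. ] yaw [179.89  -0.22   5.68] F [0.  0.3 0.1] open 0.143
[  0.2 -45.   -0.3] turn 0.08 dist 45.0
```

View pics/s16.png

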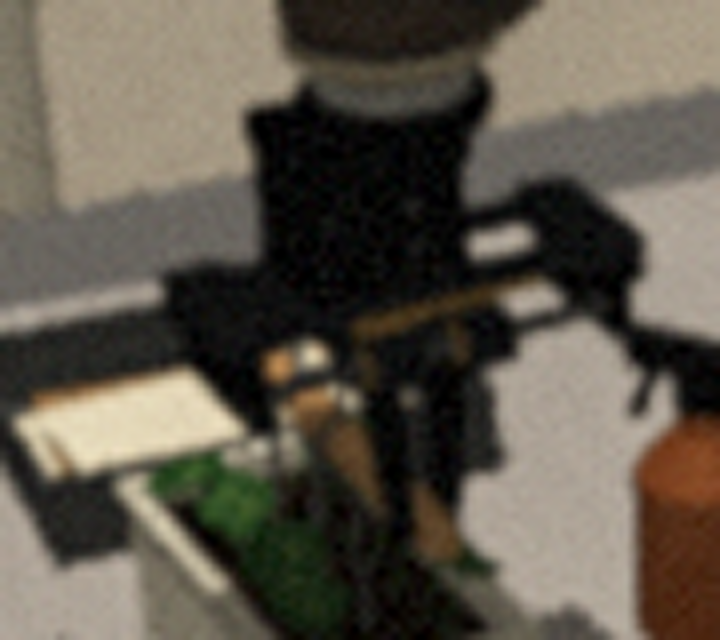

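```bash
python3 -m pendant '[[0.1,-8,-0.2,0],[0.2,-16,-0.2,0],[0.2,-24,-0.2,0],[0.2,-32,-0.2,0],[0.2,-40,-0.2,0],[0.2,-45,-0.2,0],[0.2,-45,-0.2,0]]'; python3 go.py 489.8 300.3 161.2 5.6; python3 - <<'E'
from h import *
ps=vision.read_camera("side"); p=vision.read_camera("top")
crop(ps,170,65,270,155,"s17.png",7);crop(p,20,130,150,230,"t17.png",6)
E
```

```text
t: 29.18
eef_pos: [489.8, 300.1, 161.0]
tcp_rot: [3.139, -0.004, 0.099]
ft_force: [-0.7, -0.2, -0.7]
opening: 0.144
t 29.18 pos [489.8 300.1 161. ] yaw [179.88  -0.21   5.68] F [-0.7 -0.2 -0.7] open 0.144
[ 0.1 -0.2 -0.2] turn 0.08 dist 0.3
```

View pics/s17.png

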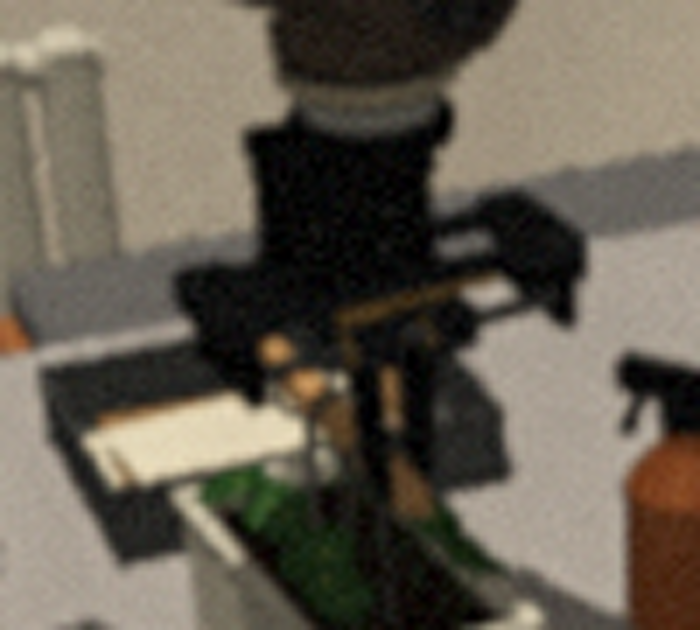

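View pics/t17.png

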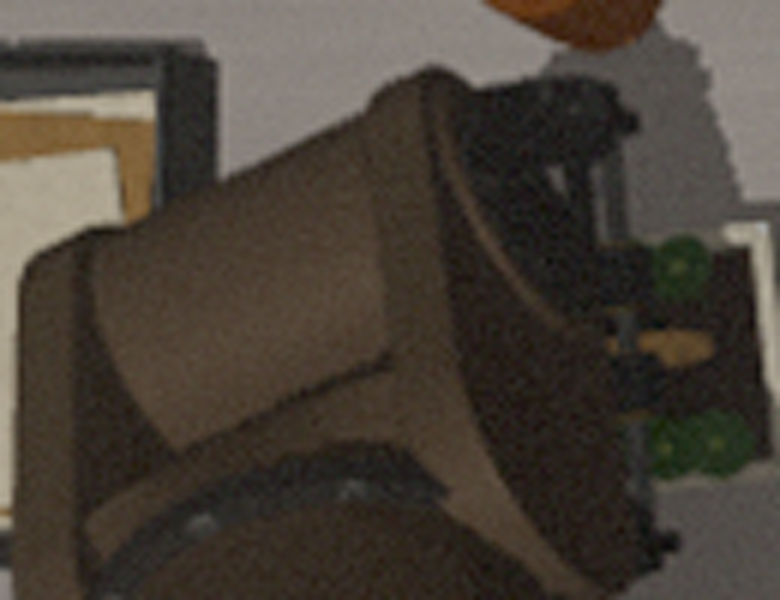

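```bash
python3 -m pendant '[[0,0,1.5,0],[0,0,3,0],[0,0,4,0],[0,0,4,0]]'; python3 go.py;  python3 -m pendant '[[0,0,0,0],[0,0,0,0],[0,0,0,0],[0,0,0,0]]' 0.68; python3 - <<'E'
from h import *
ps=vision.read_camera("side")
crop(ps,170,65,270,155,"s18.png",7)
E
```

```text
t: 29.78
eef_pos: [489.9, 299.6, 157.1]
tcp_rot: [3.139, -0.004, 0.099]
ft_force: [1.0, -0.7, -0.0]
opening: 0.146
t 29.77 pos [489.9 299.6 157.1] yaw [179.88  -0.22   5.65] F [ 1.  -0.7 -0. ] open 0.146
t: 30.28
eef_pos: [489.9, 299.6, 157.1]
tcp_rot: [3.139, -0.004, 0.099]
ft_force: [-0.3, -0.9, -0.0]
opening: 0.314
```

View pics/s18.png

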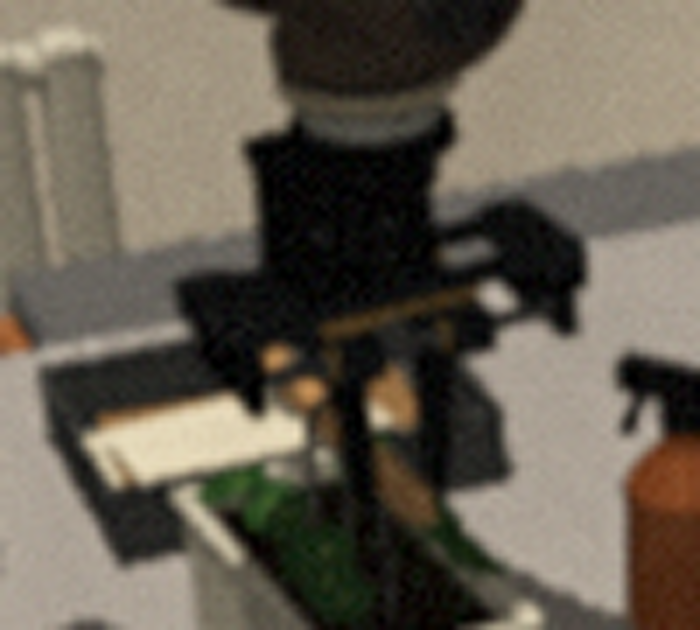

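The stick rests in the loops between the open fingers. Withdrawing straight up, then away.

```bash
python3 -m pendant '[[0,0,-15,0],[0,0,-40,0],[0,0,-80,0],[0,30,-110,0],[0,80,-120,0],[0,140,-120,0],[0,200,-120,0],[0,250,-120,0]]'; python3 go.py; python3 -m pendant '[[0,60,0,8],[0,120,0,16],[0,180,0,24],[0,240,0,32],[0,300,0,40],[0,340,0,48],[0,340,0,50],[0,340,0,50]]'; python3 go.py; python3 - <<'E'
from h import *
np.set_printoptions(precision=1,suppress=True)
ps=vision.read_camera("side"); p=vision.read_camera("top")
crop(ps,180,85,270,155,"s19.png",8);crop(p,50,150,150,220,"t19.png",8)
cv2.imwrite("pics/t19f.png",cv2.resize(p["pixels"][:,:,::-1],(800,600)))
cv2.imwrite("pics/s19f.png",cv2.resize(ps["pixels"][:,:,::-1],(800,600)))
E
```

```text
t: 31.32
eef_pos: [514.0, 49.0, 278.9]
tcp_rot: [3.139, -0.005, 0.098]
ft_force: [2.1, 1.1, -0.2]
opening: 0.323
t 31.32 pos [514.   49.  278.9] yaw [179.86  -0.3    5.62] F [ 2.1  1.1 -0.2] open 0.323
t: 32.33
eef_pos: [547.1, -288.8, 280.3]
tcp_rot: [-3.139, -0.005, -0.774]
ft_force: [-0.7, 0.2, -0.3]
opening: 0.319
t 32.33 pos [ 547.1 -288.8  280.3] yaw [-179.85   -0.31  -44.33] F [-0.7  0.2 -0.3] open 0.319
```

View pics/s19.png

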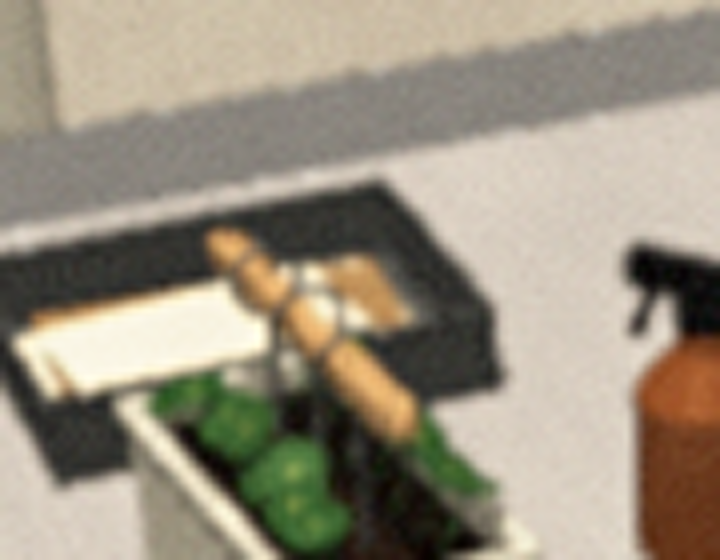

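View pics/t19.png

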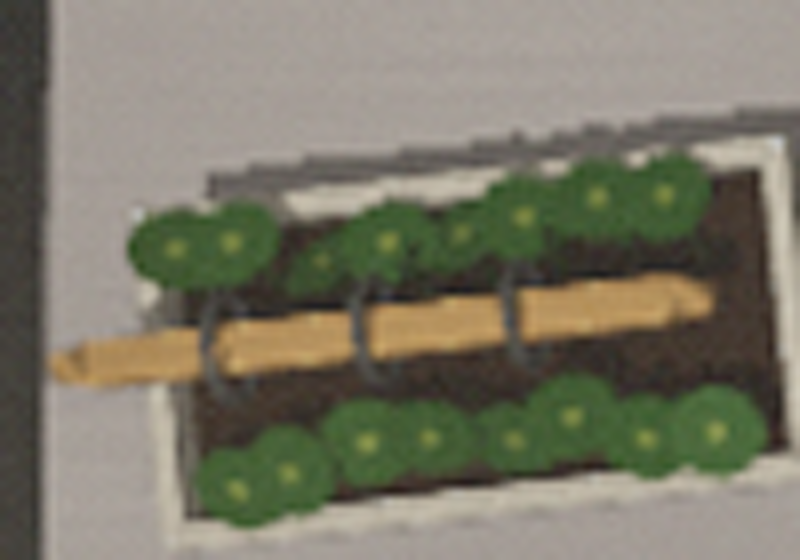

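View pics/t19f.png

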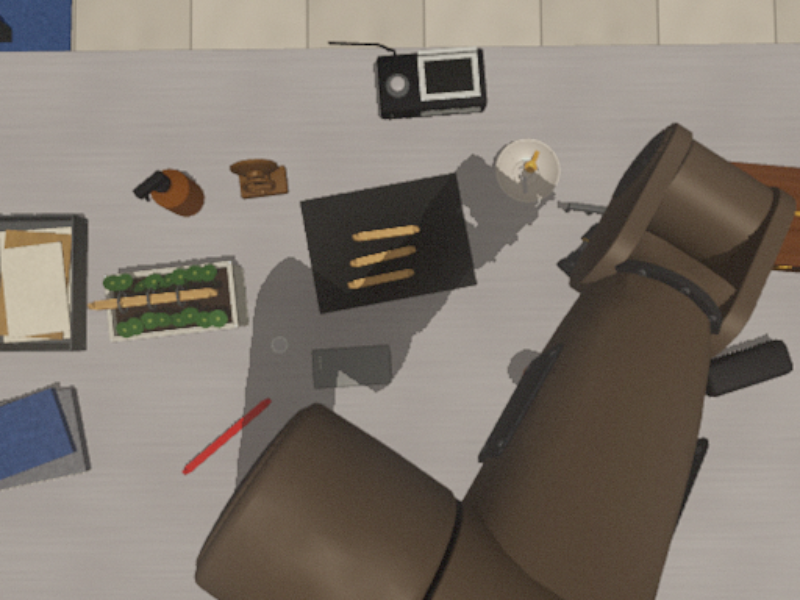

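View pics/s19f.png

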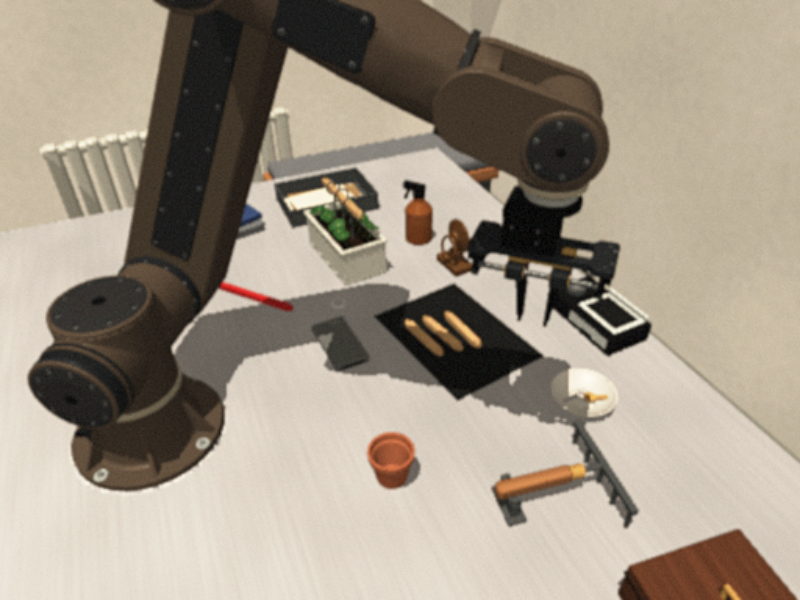

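```bash
python3 - <<'E'
from h import *
yaw=np.radians(9.9); R=np.array([[np.cos(yaw),-np.sin(yaw)],[np.sin(yaw),np.cos(yaw)]])
for n,b in(("top",(190,105,310,205)),("side",(245,180,330,245))):
  p=vision.read_camera(n)
  for s in sticks(p,box=b): print(n,np.round(s["ang"]-99.9,1),round(s["L"]),"mat:",np.round(R.T@(s["c"]-[592,5.5]),1))
E
```

```text
top -2.6 122 mat: [16.4  2.4]
top 3.2 119 mat: [-24.2  15.9]
top 1.4 120 mat: [-63.   26.8]
side -4.2 128 mat: [13.8  3.2]
side 1.2 126 mat: [-26.5  17.3]
side -0.4 126 mat: [-65.7  28.6]
```

```bash
python3 -c "
from cell import env,job
job.job_done(); print(env.state()['t'])"
```

```text
the job is handed in; nothing more can be done
the job is handed in; nothing more can be done
```

I combed all four sticks into rows with the rake, set the rake back in its rest, and threaded the longest stick through the three loops. I handed the job in after about 33 s of the allowed 70 s.

**Last checks, from both cameras:**
- **Threaded stick:** it passes through loops 1, 2 and 3 and sticks out at both ends. It stayed in place after I let go.
- **Rows:** the three short sticks lie in separate rows about 40 mm apart. The top camera measures them at -2.6°, +3.2° and +1.4° to the mat's long side; the side camera reads about 2° lower for each: -4.2°, +1.2° and -0.4°. So they are nearly parallel, not perfectly so.
- **Rake:** in the side view it stands on its tines with the handle in the rest. I released it within about 1 mm of where I picked it up.
- **Everything else:** the bystanders and the red look-alike stick look unmoved in the pictures.
- **Forces:** wrist force readings stayed within about 3 N of zero throughout.

**Not seen directly:** the wrist blocked the top camera during the threading. I relied on straight-line travel and near-zero force until I could confirm it afterwards.

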